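# Put the cement bottles and pin vise away

## Robot

A 7-joint arm with a two-finger parallel gripper is mounted at the origin on the work surface. World frame = base frame: x ahead of the robot, y to its left, z up, the work surface at z = 0. Lengths are in m, angles in rad, forces in N, time in s.
With the tool pointing down it reaches from about 0.425 to 0.925 m from the base axis. Payload 6.8 kg.
Tool frame: the origin (TCP) lies midway between the tips of the shut fingers; the grasp point (between the pads) lies 19 mm behind it (bot.pinch_z is the distance from the TCP to the grasp point, in m); z points along the fingers, y is the line along which they close (so a half turn about z gives the same grasp; the last joint's range is limited). The gripper opens to 85 mm and grips with 20 to 120 N. Pads are 22 mm wide; open, the fingers measure 114 mm over their backs; the gripper's body (76 mm by 85 mm) begins 54 mm behind the grasp point. The pads swing forward as they close: fully open they stand 13 mm farther back than shut.
Start: joints at [-1.309, 0.477, 0.022, 1.555, -0.011, 1.109, -0.083], TCP at [0.244, 0.629, 0.231] pointing down, gripper open.
Joint ranges: [-2.96, 2.96], [-0.34, 2.1], [-1.41, 1.46], [0.24, 2.44], [-1.37, 4.51], [0.17, 1.92], [-2.96, 2.96]. Speed limits (rad/s): [2.39, 2.39, 3.14, 3.14, 3.14, 3.14, 3.14].

## Interface

Orientations are given as a unit quaternion [w, x, y, z].
In Python, from station import bot, imaging gives the robot as it stands. The module is installed in compiled form; this text tells all that it offers.
- The arm moves only by the tool carry_out, never from a script. Its argument "targets" is a list of rows, each a list of 5 numbers: the shift along the tool's x, y, z in cm, then the turn about the tool's z in degrees, then the opening, from -1 (shut) to 1 (fully open). In form: [[x, y, z, yaw, gripper], ...]. A call has 1 to 12 rows; each row shifts and turns the commanded pose from where the row before left it, along the tool's axes as they then stand; what a row does not reach is not made up. A row lasts 1/10 s, in which the tool goes at most 50 mm and 8.59 degrees, less where a joint would pass 70% of its speed; a pose out of reach is approached as far as the arm can. A call is refused whole if a number of a shift passes 5 or a number of a turn 8.59, either way. A call with a gripper value outside its range is refused whole. The fingers move at their own pace and stop on an object; "force" is the grip in N (left out, the last holds). Time passes only in rows, so rows that do not move let the fingers close. It gives the time, the measured TCP pose, the force, the opening and the grip force at its end, in the units of the state.
- bot.get_obs(): the state, without advancing time (a new reading comes with each control period).
- imaging.read_camera(name): name is "side" or "top" or "wrist"; returns the picture (384x512x3 uint8, red, green, blue); there is no depth.
- imaging.calibration(name): a dict with "fx", "fy", "cx", "cy" (pixels), "extrinsics" (4x4, takes a point from world to camera coordinates). Camera axes: x right, y up, looking along -z (the intrinsics and any distortion apply to the point x, -y, -z); pixel columns grow to the right and rows downward; lengths in m; the calibration is good to about 2 mm. A picture is of the moment at which its call begins: read the wrist's pose just before it. calibration takes no time and is no camera call; for the wrist camera it gives the pose at the moment of the call.
- bot.hand_in(): hands the job in; it is judged then, once.
The state is a dict: "t": time; "q": joint angles; "joint_vel": joint speeds; "joint_torque": joint torques, N m; "eef_pos": TCP position; "tool_rot": TCP orientation; "contact_force": force on the tool from outside, world axes, zero at the start; "torque": the same for the moment, N m; "gripper_width": opening from 0.0 (shut) to 1.0 (fully open); "grasp_force": force on a finger pad.
Only numpy, scipy, OpenCV 4.12 (cv2) and the standard library are available. Lean on these libraries where they do the work, as an engineer would, in place of code of your own. Each camera call takes 0.05 s, during which the arm holds its last target. There are 200 camera calls.

## Task

Tidy up the modelling desk: lay the pin vise in the open drawer and push the drawer fully shut, and stand every square cement bottle upright, caps up, on top of the drawer unit with its whole foot on the top, including the bottles that have toppled over. Leave the turret, sprue frame, nippers and sanding stick where they are.

Things in the scene. Friction and masses are not known exactly. Their poses are not given: they have to be found in the camera images.
- bottle0: square white plastic cement bottle, lying on its side at the start. Square body 36 x 36 x 56 mm, round black cap 25 mm across; 80 mm tall in all. Origin at the centre of the square body, 28 mm above the foot, 52 mm below the cap's top. z points to the cap, x and y are square to the side faces. All bottles are alike. May be absent.
- bottle1: square white plastic cement bottle, lying on its side at the start. Square body 36 x 36 x 56 mm, round black cap 25 mm across; 80 mm tall in all. Origin at the centre of the square body, 28 mm above the foot, 52 mm below the cap's top. z points to the cap, x and y are square to the side faces. All bottles are alike. May be absent.
- bottle2: square white plastic cement bottle, lying on its side at the start. Square body 36 x 36 x 56 mm, round black cap 25 mm across; 80 mm tall in all. Origin at the centre of the square body, 28 mm above the foot, 52 mm below the cap's top. z points to the cap, x and y are square to the side faces. All bottles are alike. May be absent.
- bottle3: square white plastic cement bottle, standing at the start. Square body 36 x 36 x 56 mm, round black cap 25 mm across; 80 mm tall in all. Origin at the centre of the square body, 28 mm above the foot, 52 mm below the cap's top. z points to the cap, x and y are square to the side faces. All bottles are alike. May be absent.
- bottle4: square white plastic cement bottle, standing at the start. Square body 36 x 36 x 56 mm, round black cap 25 mm across; 80 mm tall in all. Origin at the centre of the square body, 28 mm above the foot, 52 mm below the cap's top. z points to the cap, x and y are square to the side faces. All bottles are alike. May be absent.
- pin_vise: squat aluminium pin vise lying on its side: eight-sided grip 20 mm across flats and 58 mm long along its x axis, with a thin nose reaching to 53 mm on +x and an end cap to 33 mm on -x. Origin on its axis at the middle of the grip, 10 mm above what it lies on.
- unit: small fixed wooden drawer unit standing on the desk, 180 mm deep (x) by 400 mm wide (y), flat top 75 mm above the desk. Origin on the desk under its centre; x points away from the open front, which faces the robot.
- drawer (a joint): shallow drawer of the unit: metres it is pulled out towards the robot (-x of the unit), 0 fully shut, 0.12 at the stop. It slides with about 1 to 2 N.
- drawer_floor (a point): centre of the drawer's inner floor, 16 mm above the desk; axes as the unit's. Inside 160 mm long (x), 210 mm wide (y), walls 36 mm high. The front board's inner face is 82 mm to -x of this point; from there back, the joint value is the length not covered by the unit.
- drawer_front (a point): middle of the top edge of the drawer front's outer face, 60 mm above the desk. The front board is 236 mm wide and 56 mm high; a brass ring pull 30 mm across hangs in its middle, standing out 8 mm, its rosette 15 mm below this point.
- turret: grey plastic tank turret about 95 x 78 x 48 mm with a gun barrel to -x reaching 150 mm from the origin; origin under its centre. Not part of the job.
- sprue: flat green sprue frame of road wheels, 130 x 100 x 6 mm, origin under its centre. Not part of the job.
- nippers: steel sprue nippers with red grips, about 130 mm long along x and 14 mm high; origin under the pivot. Not part of the job.
- sanding_stick: flat white plastic sanding stick 160 x 20 x 5 mm along x; origin under its centre. Not part of the job.
Mind the look-alikes: they are no part of the job. What is shaped like the bottle0 but orange is not meant.

How it is judged:
At the end, for the whole second after the job is handed in: Each bottle present stands at rest within 0.1 rad of upright on the unit's top, its centre within 76 mm (front-back) and 186 mm (sideways) of the unit's centre; the pin vise is in the drawer; the drawer is within 6 mm of shut; no bystander moved over 6 cm (angle between each of bottle0, bottle1, bottle2, bottle3, bottle4's own z axis and vertical below 0.1 rad and x of bottle0 in the frame of unit between -0.076 and 0.076 m and y of bottle0 in the frame of unit between -0.186 and 0.186 m and z of bottle0 in the frame of unit between 0.096 and 0.11 m and linear speed of each of bottle0, bottle1, bottle2, bottle3, bottle4, pin_vise below 0.02 m/s and x of bottle1 in the frame of unit between -0.076 and 0.076 m and y of bottle1 in the frame of unit between -0.186 and 0.186 m and z of bottle1 in the frame of unit between 0.096 and 0.11 m and x of bottle2 in the frame of unit between -0.076 and 0.076 m and y of bottle2 in the frame of unit between -0.186 and 0.186 m and z of bottle2 in the frame of unit between 0.096 and 0.11 m and x of bottle3 in the frame of unit between -0.076 and 0.076 m and y of bottle3 in the frame of unit between -0.186 and 0.186 m and z of bottle3 in the frame of unit between 0.096 and 0.11 m and x of bottle4 in the frame of unit between -0.076 and 0.076 m and y of bottle4 in the frame of unit between -0.186 and 0.186 m and z of bottle4 in the frame of unit between 0.096 and 0.11 m and x of pin_vise in the frame of drawer_floor between -0.083 and 0.083 m and y of pin_vise in the frame of drawer_floor between -0.108 and 0.108 m and z of pin_vise in the frame of drawer_floor between 0 and 0.025 m and value of joint drawer below 0.006 m); the robot touches nothing.
It fails at once if the turret is pushed more than 6 cm from its place (distance of turret from where it was at the start of the episode above 0.06 m).
It fails at once if the sprue is pushed more than 6 cm from its place (distance of sprue from where it was at the start of the episode above 0.06 m).
It fails at once if the nippers is pushed more than 6 cm from its place (distance of nippers from where it was at the start of the episode above 0.06 m).
It fails at once if the sanding stick is pushed more than 6 cm from its place (distance of sanding_stick from where it was at the start of the episode above 0.06 m).
Of bottle0, bottle1, bottle2, bottle3, bottle4 only 4 to 5 are there at a start; the rules pass over those that are not, and their reading is None.
At some moment in a run one of bottle0, bottle1, bottle2, bottle3, bottle4 may be knocked a few centimetres aside while the robot is not near it.
It also fails if it takes over 210 s, if anything falls off the work surface, if the arm or the gripper's body presses on something with over 40 N, if the wrist force passes 120 N, or if a joint passes its speed limit or range.

## Working session

There is one attempt and no reset: what is moved stays moved. The work goes in short steps, Python scripts to look and compute and a tool call to move; the robot and the scene stay as the last step left them, time stands still between calls to the robot, and variables do not carry over. Pictures are saved under pics/ and viewed, at most 14 in all, crops included, and the job is handed in when it is done.

Besides the shell and the picture viewer there is one more tool, called after "Call:" by a JSON object that holds its "fn" and its "kwargs", one argument or row to a line. carry_out: Moves the arm, as the interface text tells. Its arguments: {"type":"object","properties":{"targets":{"type":"array"},"force":{"type":"number"}},"required":["targets"]}

```bash
mkdir -p pics; ls; python3 - <<'E'
from station import bot, imaging
import cv2
o=bot.get_obs();print({k:o[k] for k in('t','eef_pos','tool_rot','gripper_width')},bot.pinch_z)
for n in('top','side'):
    cv2.imwrite(f'pics/{n}0.png',cv2.resize(imaging.read_camera(n)[:,:,::-1],(800,600),interpolation=cv2.INTER_CUBIC))
    c=imaging.calibration(n);print(n,c)
E
```

```text
pics
{'t': 0.0, 'eef_pos': array([0.24376501, 0.62881509, 0.23033522]), 'tool_rot': array([-1.09638576e-04,  1.83845169e-01,  9.82954801e-01, -8.95465723e-04]), 'gripper_width': 0.9994155775501234} 0.0187
top {'fx': 493.5358522785953, 'fy': 493.5358522785953, 'cx': 260.3724599039127, 'cy': 184.75429982618508, 'extrinsics': array([[ 0.02180186, -0.99974269, -0.00626422, -0.02312823],
       [ 0.99654123,  0.02122863,  0.08034248, -0.50724139],
       [-0.08018882, -0.00799417,  0.99674763, -1.55333262],
       [ 0.        ,  0.        ,  0.        ,  1.        ]])}
side {'fx': 441.6428169918393, 'fy': 441.6428169918393, 'cx': 254.0781292612764, 'cy': 192.27389692949077, 'extrinsics': array([[ 0.6827838 , -0.73059392, -0.00622935, -0.32419262],
       [ 0.49204779,  0.45351206,  0.74311223, -0.30141558],
       [-0.54008819, -0.51045013,  0.66913781, -1.09369424],
       [ 0.        ,  0.        ,  0.        ,  1.        ]])}
```

View pics/top0.png

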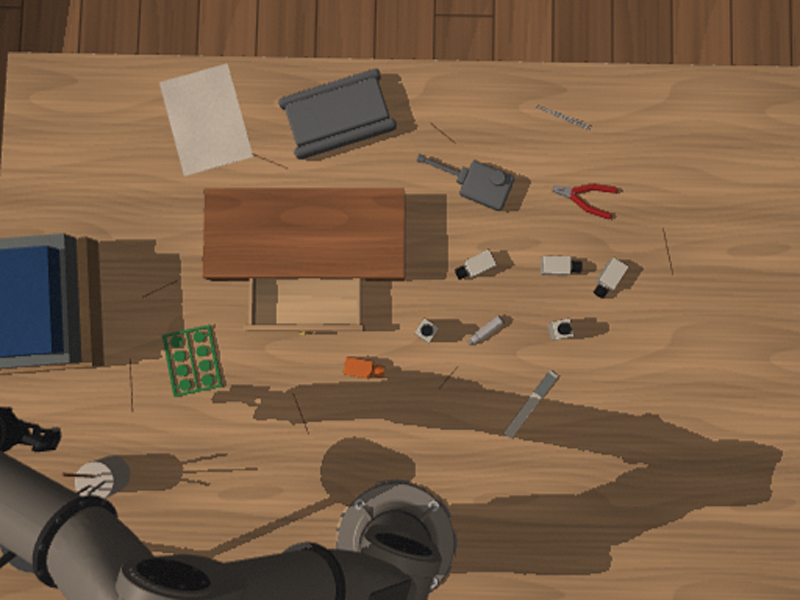

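View pics/side0.png

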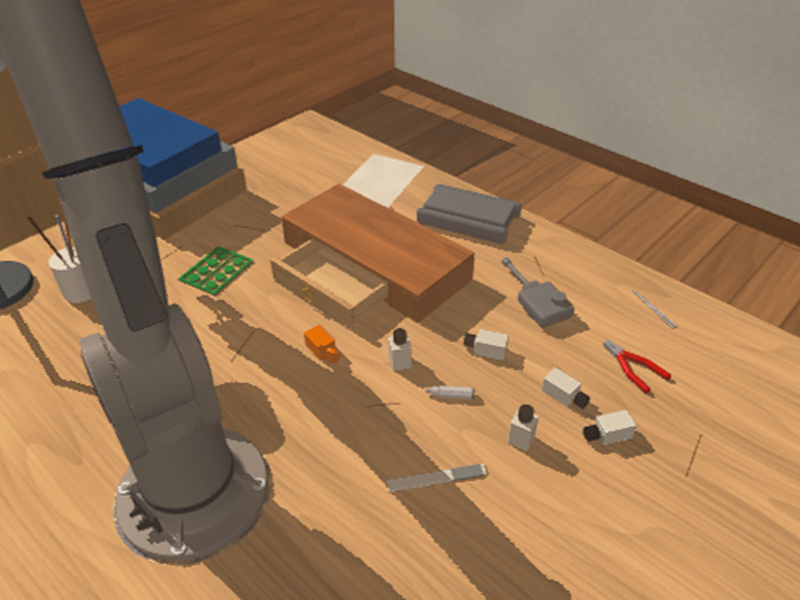

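Five bottles are present: three lying at (480,265), (560,265) and (612,277) in the top view, and two standing at (427,329) and (562,328). The pin vise is at (488,329), the drawer front at about (305,328), and the orange look-alike at (363,367). Next I measure them.

```bash
cat > h.py <<'E'
from station import bot, imaging
import cv2, numpy as np
def ray(n,u,v,z,c=None):
    c=c or imaging.calibration(n);E=c['extrinsics'];R,t=E[:3,:3],E[:3,3]
    d=R.T@np.array([(u-c['cx'])/c['fx'],-(v-c['cy'])/c['fy'],-1]);o=-R.T@t
    return (o+d*(z-o[2])/d[2])
def proj(n,p,c=None):
    c=c or imaging.calibration(n);E=c['extrinsics'];q=E[:3,:3]@p+E[:3,3]
    return np.array([c['cx']-c['fx']*q[0]/q[2],c['cy']+c['fy']*q[1]/q[2]])
def blobs(im,lo,hi,amin=15,roi=None):
    h=cv2.cvtColor(im,cv2.COLOR_RGB2HSV);m=cv2.inRange(h,lo,hi)
    if roi: k=np.zeros_like(m);k[roi[1]:roi[3],roi[0]:roi[2]]=255;m&=k
    cs,_=cv2.findContours(m,cv2.RETR_EXTERNAL,cv2.CHAIN_APPROX_NONE)
    return [c for c in cs if cv2.contourArea(c)>=amin]
E
python3 - <<'E'
from h import *
np.set_printoptions(precision=4,suppress=True)
im=imaging.read_camera('top')
roi=(255,150,420,290)
for nm,lo,hi,z in(('white',(0,0,140),(180,70,255),.036),('dark',(0,0,0),(180,255,40),.018)):
    for c in blobs(im,lo,hi,10,roi):
        r=cv2.minAreaRect(c);m=cv2.moments(c);u,v=m['m10']/m['m00'],m['m01']/m['m00']
        b=cv2.boxPoints(r);print(nm,np.round([u,v],1),'A',cv2.contourArea(c),'w',ray('top',u,v,z)[:2],'sz',np.round(r[1],1)*z**0/np.float64(493.5)*1.5,'ang',r[2])
k=1/1.5625
for nm,u,v,z in(('unitFL',204,277,.075),('unitBL',206,189,.075),('unitBR',404,189,.075),('unitFR',404,278,.075),('drwFL',246,327,.06),('drwFR',365,331,.06)):
    print(nm,ray('top',u*k,v*k,z))
crop=im[150:290,255:420];cv2.imwrite('pics/crop1.png',cv2.resize(crop,None,fx=4.2,fy=4.2,interpolation=cv2.INTER_CUBIC)[:,:,::-1])
E
```

```text
white [355.4 210.6] A 51.5 w [ 0.4312 -0.3125] sz [0.034  0.0416] ang 78.69007110595703
white [270.5 211.5] A 29.5 w [ 0.4227 -0.0459] sz [0.0328 0.0337] ang 33.6900634765625
white [311.3 209.6] A 62.0 w [ 0.4315 -0.174 ] sz [0.0134 0.0669] ang 53.13010025024414
white [392.1 174.6] A 175.0 w [ 0.5473 -0.4274] sz [0.034  0.0556] ang 32.47119140625
white [355.6 168.9] A 166.5 w [ 0.5631 -0.3123] sz [0.0304 0.0547] ang 90.0
white [306.7 167.9] A 166.0 w [ 0.563  -0.1577] sz [0.0313 0.0544] ang 63.43495178222656
dark [272.7 211.2] A 24.5 w [ 0.4242 -0.0533] sz [0.0176 0.0176] ang 26.56505012512207
dark [360.9 210.1] A 37.0 w [ 0.434 -0.333] sz [0.0182 0.0243] ang 90.0
dark [384.  186.3] A 34.0 w [ 0.5113 -0.4062] sz [0.0219 0.0176] ang 26.56505012512207
dark [294.8 174.3] A 28.0 w [ 0.5437 -0.1216] sz [0.0191 0.0176] ang 63.43495178222656
dark [368.5 170.4] A 25.5 w [ 0.561  -0.3566] sz [0.0152 0.0182] ang 0.0
unitFL [0.5178 0.3884 0.075 ]
unitBL [0.694 0.392 0.075]
unitBR [ 0.7021 -0.0027  0.075 ]
unitFR [ 0.5242 -0.0066  0.075 ]
drwFL [0.4214 0.3048 0.06  ]
drwFR [0.4186 0.0685 0.06  ]
```

View pics/crop1.png

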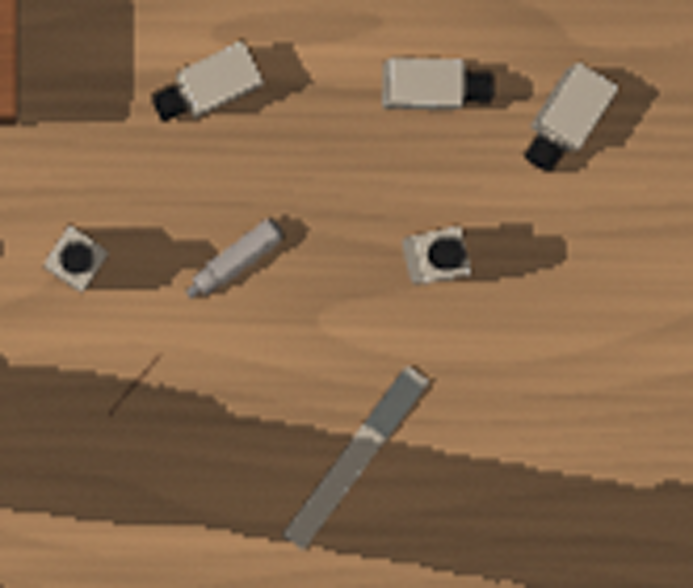

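The crop shows lying bottle bodies at (219,78), (426,82) and (577,107), with caps at (170,102), (478,87) and (545,153). The standing caps are at (76,258) and (447,253). The pin vise runs from (278,228) to its nose at (190,295).

```bash
cat >> h.py <<'E'
def pose():
    o=bot.get_obs();w,x,y,z=o['tool_rot'];X=np.array([1-2*(y*y+z*z),2*(x*y+w*z)])
    return o,np.degrees(np.arctan2(X[1],X[0]))
def to(x,y,z,head):
    """turn (deg) first, then shift (cm) in the tool axes after the turn"""
    o,h=pose();dy=-((head-h+90)%180-90);t=np.radians(h-dy)
    d=np.array([x,y,z])-o['eef_pos'];X=np.array([np.cos(t),np.sin(t)]);Y=np.array([np.sin(t),-np.cos(t)])
    print('t',round(o['t'],1),'turn',round(dy,1),'shift cm',np.round([100*d[:2]@X,100*d[:2]@Y,-100*d[2]],2))
E
cat > m.py <<'E'
from h import *
np.set_printoptions(precision=4,suppress=True)
P=lambda u,v,z:ray('top',255+u/4.2,150+v/4.2,z)[:2]
for n,b,c in(('A',(219,78),(170,102)),('B',(426,82),(478,87)),('C',(577,107),(545,153))):
    b=P(*b,.036);c=P(*c,.027);d=c-b;print(n,b,c,np.hypot(*d),np.degrees(np.arctan2(d[1],d[0])))
print('D',P(76,258,.08),P(76,258,.056),'E',P(447,253,.08),P(440,256,.056))
a=P(278,228,.015);b=P(190,295,.012);d=b-a;print('pv',a,b,np.hypot(*d),np.degrees(np.arctan2(d[1],d[0])))
E
python3 m.py
python3 -c "
from h import *
print(pose()[1]);to(.43,-.174,.12,126)"
```

```text
A [ 0.5609 -0.1591] [ 0.5428 -0.1231] 0.0402741719002257 116.56889589920131
B [ 0.5611 -0.3148] [ 0.5592 -0.3558] 0.04103959513064043 -92.70200223493396
C [ 0.5446 -0.4282] [ 0.5102 -0.4065] 0.04073897819798468 147.73219650602283
D [ 0.422  -0.0533] [ 0.4226 -0.0537] E [ 0.4314 -0.3226] [ 0.4299 -0.3222]
pv [ 0.4497 -0.2073] [ 0.3976 -0.1416] 0.08388347009134847 128.4169095939656
158.81188029635018
t 0.1 turn 32.8 shift cm [-75.9  -32.13  11.05]
```

```bash
python3 -c "
from h import *
to(.56,.25,.23,128.4)"
```

```text
t 0.1 turn 30.4 shift cm [-49.34   1.24   0.05]
```

Call:
{"fn": "carry_out", "kwargs": {
  "targets": [
    [0,0,0,7.6,1],
    [0,0,0,7.6,1],
    [0,0,0,7.6,1],
    [0,0,0,7.6,1],
    [0,0,0,0,1]
  ],
  "force": 40
}}

```text
t: 0.65
eef_pos: [0.2437, 0.6292, 0.2309]
tool_rot: [0.0, 0.436, 0.9, -0.0]
contact_force: [0.4, 0.7, -0.5]
gripper_width: 1.0
grasp_force: 0.0
```

Call:
{"fn": "carry_out", "kwargs": {
  "targets": [
    [-4.5,0.1,0,0,1],
    [-4.5,0.1,0,0,1],
    [-4.5,0.1,0,0,1],
    [-4.5,0.1,0,0,1],
    [-4.5,0.1,0,0,1],
    [-4.5,0.1,0,0,1],
    [-4.5,0.1,0,0,1],
    [-4.5,0.1,0,0,1],
    [-4.5,0.1,0,0,1],
    [-4.5,0.1,0,0,1],
    [-4.3,0.1,0,0,1],
    [0,0,0,0,1]
  ]
}}

```text
t: 1.85
eef_pos: [0.5631, 0.2422, 0.2316]
tool_rot: [0.002, 0.438, 0.899, -0.001]
contact_force: [0.4, -0.2, -0.1]
gripper_width: 1.001
grasp_force: 0.0
```

```bash
python3 -c "
from h import *
print(pose());to(.43,-.182,.06,128.4)"
```

```text
({'t': 1.85, 'q': array([-0.73350723,  0.38150691,  0.29271463,  1.7272141 , -0.11920503,
        1.04992949,  0.2623698 ]), 'joint_vel': array([-0.05780666, -0.00802451, -0.07811704,  0.01548852, -0.02701946,
        0.00375826, -0.06495959]), 'joint_torque': array([ -0.44867565, -49.26803827,   3.59814562, -27.50628769,
        -0.13183063,  -0.08374838,   0.66317836]), 'eef_pos': array([0.56305521, 0.24224211, 0.23157787]), 'tool_rot': array([ 0.00194991,  0.43815893,  0.89889486, -0.00099621]), 'contact_force': array([ 0.37621985, -0.21474647, -0.08108412]), 'torque': array([-0.0072291 ,  0.03686647, -0.07473421]), 'grasp_force': 0.0, 'gripper_width': 1.0008208032422232}, np.float64(128.02693180751848))
t 1.9 turn -0.4 shift cm [-24.98 -36.78  17.16]
```

Call:
{"fn": "carry_out", "kwargs": {
  "targets": [
    [-2.5,-3.7,0,0,1],
    [-2.5,-3.7,0,0,1],
    [-2.5,-3.7,0,0,1],
    [-2.5,-3.7,0,0,1],
    [-2.5,-3.7,0,0,1],
    [-2.5,-3.7,0,0,1],
    [-2.5,-3.7,1,0,1],
    [-2.5,-3.7,2,0,1],
    [-2.5,-3.7,3,0,1],
    [-2.5,-3.5,3,0,1],
    [0,0,4,0,1],
    [0,0,4,0,1]
  ]
}}

```text
t: 3.05
eef_pos: [0.4274, -0.1708, 0.064]
tool_rot: [0.001, 0.435, 0.901, 0.0]
contact_force: [0.3, 0.7, 0.3]
gripper_width: 1.004
grasp_force: 0.0
```

```bash
python3 -c "
from h import *
to(.43,-.182,.003,128.4)
import cv2
im=imaging.read_camera('wrist');cv2.imwrite('pics/w1.png',im[:,:,::-1])"
```

```text
t 3.0 turn 0.1 shift cm [-1.04 -0.5   6.1 ]
```

View pics/w1.png

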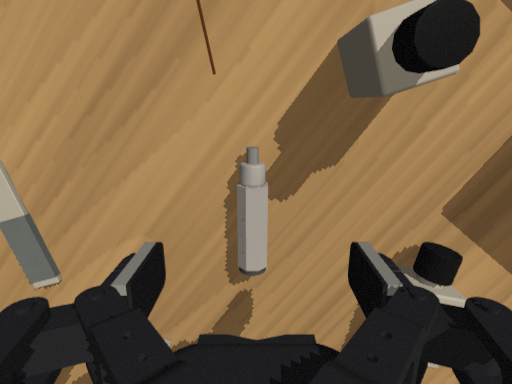

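The wrist view shows the pin vise centred between the open fingers at about (252,225), pointing along the tool's x. I'm grasping it.

Call:
{"fn": "carry_out", "kwargs": {
  "targets": [
    [-0.5,-0.2,2,0,1],
    [-0.5,-0.3,2,0,1],
    [0,0,2,0,1],
    [0,0,0.1,0,1],
    [0,0,0,0,0],
    [0,0,0,0,-0.6],
    [0,0,0,0,-1],
    [0,0,0,0,-1],
    [0,0,0,0,-1],
    [0,0,0,0,-1],
    [0,0,0,0,-1],
    [0,0,0,0,-1]
  ]
}}

```text
t: 4.3
eef_pos: [0.4301, -0.1806, 0.0045]
tool_rot: [0.0, 0.435, 0.9, 0.0]
contact_force: [-1.0, 1.4, 8.1]
gripper_width: 0.218
grasp_force: 39.4
```

```bash
python3 -c "
from h import *
to(.43,-.182,.003,128.4)"
```

```text
t 4.3 turn 0.0 shift cm [-0.11 -0.1   0.15]
```

Call:
{"fn": "carry_out", "kwargs": {
  "targets": [
    [0,0,-3,0,-1],
    [0,0,-4,7.5,-1],
    [0,0,-4,7.5,-1],
    [0,0,-4,7.5,-1],
    [0,0,-3,7.5,-1],
    [0,0,0,7.4,-1],
    [0,0,0,0,-1]
  ]
}}

```text
t: 5.0
eef_pos: [0.4301, -0.1803, 0.1846]
tool_rot: [0.001, 0.701, 0.713, 0.001]
contact_force: [-0.0, -0.6, -0.9]
gripper_width: 0.221
grasp_force: 39.8
```

```bash
python3 -c "
from h import *
to(.477,.18,.12,91)"
```

```text
t 5.0 turn -0.0 shift cm [35.95  5.32  6.46]
```

Call:
{"fn": "carry_out", "kwargs": {
  "targets": [
    [4,0.6,0,0,-1],
    [4,0.6,0,0,-1],
    [4,0.6,0,0,-1],
    [4,0.6,0,0,-1],
    [4,0.6,0,0,-1],
    [4,0.6,0,0,-1],
    [4,0.6,0,0,-1],
    [4,0.6,0,0,-1],
    [4,0.5,2,0,-1],
    [0,0,2.4,0,-1],
    [0,0,2,0,-1],
    [0,0,0,0,-1]
  ]
}}

```text
t: 6.2
eef_pos: [0.4736, 0.1793, 0.1167]
tool_rot: [-0.001, 0.7, 0.715, -0.003]
contact_force: [0.2, -0.2, -0.4]
gripper_width: 0.224
grasp_force: 39.8
```

```bash
python3 - <<'E'
from h import *
to(.477,.18,.022,91)
a=imaging.read_camera('top')[150:250,110:280];b=imaging.read_camera('side')[110:230,130:330]
s=lambda i:cv2.resize(i,(600,int(600*i.shape[0]/i.shape[1]))[:2],interpolation=cv2.INTER_CUBIC)
a,b=s(a),s(b);cv2.imwrite('pics/drw.png',cv2.resize(np.vstack([a,b]),None,fx=.8,fy=.8)[:600,:,::-1])
E
```

```text
t 6.2 turn 0.2 shift cm [0.06 0.34 9.47]
```

View pics/drw.png

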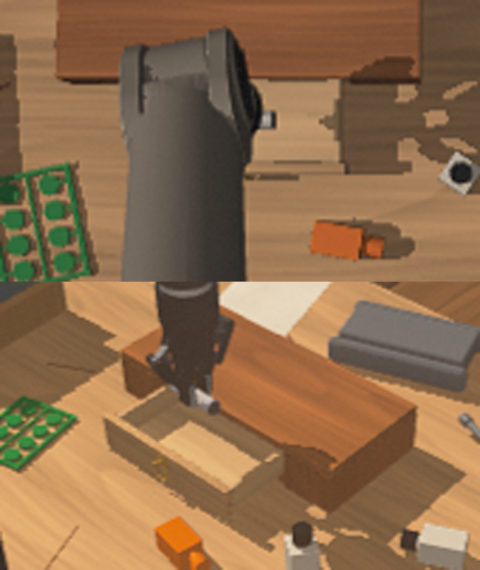

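The vise hangs over the open drawer with its end at (265,120) in the top view. I'm lowering and releasing it.

Call:
{"fn": "carry_out", "kwargs": {
  "targets": [
    [0,0.3,2.5,0,-1],
    [0,0,2.5,0,-1],
    [0,0,2.5,0,-1],
    [0,0,1.7,0,-1],
    [0,0,0,0,-1],
    [0,0,0,0,-0.3],
    [0,0,0,0,-0.3],
    [0,0,0,0,-0.3],
    [0,0,0,0,-0.3]
  ]
}}

```text
t: 7.2
eef_pos: [0.4803, 0.1807, 0.0292]
tool_rot: [0.0, 0.701, 0.713, 0.001]
contact_force: [-3.5, -0.6, 6.6]
gripper_width: 0.348
grasp_force: 2.2
```

Call:
{"fn": "carry_out", "kwargs": {
  "targets": [
    [0,0,-2,0,-0.3],
    [0,0,-3,0,-0.3],
    [0,0,-4,0,-0.3],
    [0,0,-3,0,-1],
    [0,0,0,0,-1]
  ]
}}

```text
t: 7.7
eef_pos: [0.4826, 0.1814, 0.1523]
tool_rot: [0.001, 0.701, 0.713, 0.005]
contact_force: [-0.0, 0.1, 0.2]
gripper_width: 0.019
grasp_force: 0.0
```

```bash
python3 - <<'E'
from h import *
to(.385,.225,.03,91)
E
```

```text
t 7.7 turn -0.0 shift cm [ 4.53 -9.68 12.23]
```

Call:
{"fn": "carry_out", "kwargs": {
  "targets": [
    [1.5,-3.2,0,0,-1],
    [1.5,-3.2,0,0,-1],
    [1.5,-3.3,0,0,-1],
    [0,0,4,0,-1],
    [0,0,4,0,-1],
    [0,0,4.2,0,-1],
    [0,0,0,0,-1]
  ]
}}

```text
t: 8.4
eef_pos: [0.3787, 0.2214, 0.022]
tool_rot: [-0.0, 0.701, 0.713, -0.005]
contact_force: [-0.0, -1.2, 0.4]
gripper_width: -0.0
grasp_force: 0.0
```

```bash
python3 - <<'E'
from h import *
to(.50,.225,.03,91)
b=imaging.read_camera('side')[110:230,130:330]
cv2.imwrite('pics/drw2.png',cv2.resize(b,(600,360),interpolation=cv2.INTER_CUBIC)[:,:,::-1])
E
```

```text
t 8.4 turn 0.0 shift cm [ 0.15 12.14 -0.8 ]
```

View pics/drw2.png

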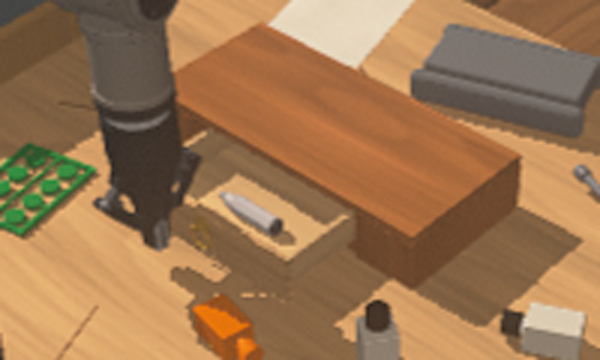

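The vise at (250,213) lies inside the drawer, and the closed fingers stand in front of the board. I'm pushing it shut.

Call:
{"fn": "carry_out", "kwargs": {
  "targets": [
    [0,1,-1,0,-1],
    [0,1,0,0,-1],
    [0,1,0,0,-1],
    [0,1,0,0,-1],
    [0,1,0,0,-1],
    [0,1,0,0,-1],
    [0,1,0,0,-1],
    [0,1,0,0,-1],
    [0,1,0,0,-1],
    [0,1,0,0,-1],
    [0,0.6,0,0,-1],
    [0,0,0,0,-1]
  ]
}}

```text
t: 9.65
eef_pos: [0.4889, 0.2252, 0.0359]
tool_rot: [0.001, 0.701, 0.713, 0.001]
contact_force: [-0.2, 0.0, -0.5]
gripper_width: -0.0
grasp_force: 0.0
```

Call:
{"fn": "carry_out", "kwargs": {
  "targets": [
    [0,0.4,0,0,-1],
    [0,0.4,0,0,-1],
    [0,0.3,0,0,-1],
    [0,0,0,0,-1]
  ]
}}

```text
t: 10.05
eef_pos: [0.4959, 0.2253, 0.0353]
tool_rot: [-0.002, 0.701, 0.713, -0.002]
contact_force: [-7.7, -0.4, 5.5]
gripper_width: -0.006
grasp_force: 3.9
```

Call:
{"fn": "carry_out", "kwargs": {
  "targets": [
    [0,0.3,0,0,-1],
    [0,0,0,0,-1],
    [0,0,0,0,-1]
  ]
}}

```text
t: 10.35
eef_pos: [0.496, 0.2253, 0.035]
tool_rot: [-0.003, 0.7, 0.714, -0.004]
contact_force: [-14.9, -0.8, 11.0]
gripper_width: -0.003
grasp_force: 7.7
```

Call:
{"fn": "carry_out", "kwargs": {
  "targets": [
    [0,-2,0,0,-1],
    [0,-2,0,0,-1],
    [0,0,-4,0,-1],
    [0,0,-4,0,-1],
    [0,0,-4,0,-1],
    [0,0,-4,0,0],
    [0,0,0,0,0]
  ]
}}

```text
t: 11.05
eef_pos: [0.465, 0.2265, 0.201]
tool_rot: [0.001, 0.701, 0.713, 0.005]
contact_force: [0.0, 1.1, -0.1]
gripper_width: 0.331
grasp_force: 0.0
```

```bash
sed -i 's/^im=.*//' m.py; python3 - <<'E'
from h import *
to(.422,-.0535,.15,91)
a=imaging.read_camera('top')[110:290,110:430]
cv2.imwrite('pics/t2.png',cv2.resize(a,(800,450),interpolation=cv2.INTER_CUBIC)[:,:,::-1])
E
```

```text
t 11.1 turn -0.0 shift cm [-27.92  -4.78   5.1 ]
```

View pics/t2.png

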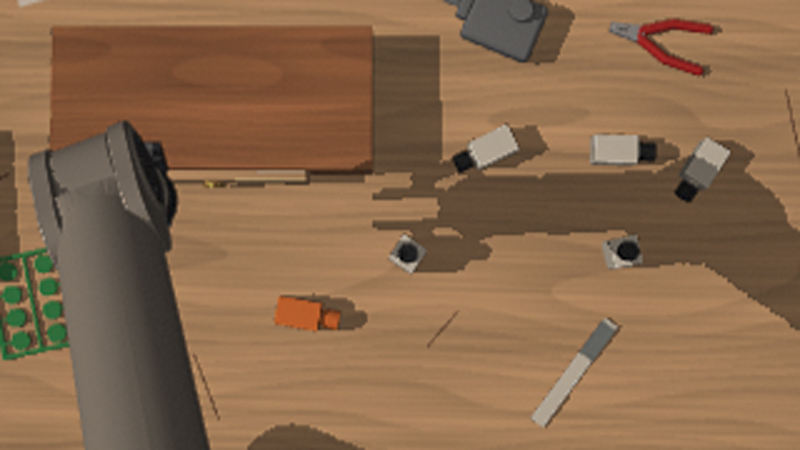

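The drawer is shut and the bottles are unmoved, with standing caps at (407,252) and (627,250). I'm taking the left standing bottle by its cap.

Call:
{"fn": "carry_out", "kwargs": {
  "targets": [
    [-4,-0.7,0,0,0.3],
    [-4,-0.7,0,0,0.3],
    [-4,-0.7,0,0,0.3],
    [-4,-0.7,0,0,0.3],
    [-4,-0.7,0,0,0.3],
    [-4,-0.7,0,0,0.3],
    [-3.9,-0.6,2,0,0.3],
    [0,0,3,0,0.3],
    [0,0,0,0,0.3]
  ]
}}

```text
t: 12.0
eef_pos: [0.4153, -0.056, 0.1429]
tool_rot: [-0.002, 0.702, 0.712, -0.003]
contact_force: [0.4, 0.6, 1.0]
gripper_width: 0.646
grasp_force: 0.0
```

```bash
python3 - <<'E'
from h import *
to(.422,-.0535,.048,91)
E
```

```text
t 12.0 turn -0.2 shift cm [0.24 0.68 9.49]
```

Call:
{"fn": "carry_out", "kwargs": {
  "targets": [
    [0.2,0.6,0,0,0.3],
    [0,0,2.5,0,0.3],
    [0,0,2.5,0,0.3],
    [0,0,2.5,0,0.3],
    [0,0,2,0,0.3],
    [0,0,0,0,-0.4],
    [0,0,0,0,-1],
    [0,0,0,0,-1],
    [0,0,0,0,-1],
    [0,0,0,0,-1],
    [0,0,-2,0,-1],
    [0,0,-2,0,-1]
  ]
}}

```text
t: 13.2
eef_pos: [0.4239, -0.0528, 0.0914]
tool_rot: [-0.0, 0.701, 0.713, -0.0]
contact_force: [0.6, 0.2, -0.3]
gripper_width: 0.511
grasp_force: 40.9
```

```bash
python3 - <<'E'
from h import *
to(.607,.333,.16,91)
E
```

```text
t 13.2 turn -0.0 shift cm [38.26 18.98 -6.86]
```

The opening of 43 mm means the pads caught the body's corners. I'll set it down and regrip higher on the cap.

Call:
{"fn": "carry_out", "kwargs": {
  "targets": [
    [0,0,2,0,-1],
    [0,0,1.9,0,-1],
    [0,0,0,0,0.3],
    [0,0,0,0,0.3],
    [0,0,0,0,0.3],
    [0,0,-1.4,0,0.3],
    [0,0,0,0,-0.4],
    [0,0,0,0,-1],
    [0,0,0,0,-1],
    [0,0,0,0,-1],
    [0,0,0,0,-1]
  ]
}}

```text
t: 14.3
eef_pos: [0.4248, -0.0527, 0.0662]
tool_rot: [-0.0, 0.701, 0.713, 0.0]
contact_force: [-2.3, 0.5, 12.8]
gripper_width: 0.273
grasp_force: 38.6
```

Call:
{"fn": "carry_out", "kwargs": {
  "targets": [
    [0,0,-3,0,-1],
    [0,0,-4,0,-1],
    [0,0,-4,0,-1],
    [0,0,0,0,-1]
  ]
}}

```text
t: 14.7
eef_pos: [0.4273, -0.0528, 0.1795]
tool_rot: [0.002, 0.701, 0.713, 0.004]
contact_force: [0.6, 0.0, -0.7]
gripper_width: 0.274
grasp_force: 39.9
```

```bash
python3 - <<'E'
from h import *
to(.607,.333,.16,91)
b=imaging.read_camera('side')
cv2.imwrite('pics/s3.png',b[60:300,150:450,::-1])
E
```

```text
t 14.7 turn 0.0 shift cm [38.26 18.64  1.95]
```

View pics/s3.png

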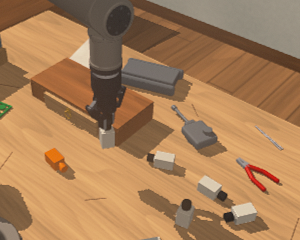

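The bottle hangs upright from its cap. I'm carrying it to the left end of the unit's top.

Call:
{"fn": "carry_out", "kwargs": {
  "targets": [
    [3.8,1.9,0,0,-1],
    [3.8,1.9,0,0,-1],
    [3.8,1.9,0,0,-1],
    [3.8,1.9,0,0,-1],
    [3.8,1.9,0,0,-1],
    [3.8,1.9,0,0,-1],
    [3.8,1.9,0,0,-1],
    [3.8,1.9,0,0,-1],
    [3.8,1.7,0,0,-1],
    [4,1.7,0,0,-1],
    [0,0,0,0,-1],
    [0,0,0,0,-1]
  ]
}}

```text
t: 15.95
eef_pos: [0.6025, 0.333, 0.1728]
tool_rot: [-0.0, 0.7, 0.714, -0.002]
contact_force: [-0.5, -0.8, -1.4]
gripper_width: 0.274
grasp_force: 39.8
```

```bash
python3 - <<'E'
from h import *
to(.607,.333,.141,91)
E
```

```text
t 15.9 turn 0.1 shift cm [-0.    0.45  3.18]
```

Call:
{"fn": "carry_out", "kwargs": {
  "targets": [
    [0,0.3,1.5,0,-1],
    [0,0,1,0,-1],
    [0,0,0.5,0,-1],
    [0,0,0.3,0,-1],
    [0,0,0,0,-1]
  ]
}}

```text
t: 16.45
eef_pos: [0.6064, 0.3322, 0.1424]
tool_rot: [-0.0, 0.701, 0.713, -0.0]
contact_force: [0.9, 0.1, -0.3]
gripper_width: 0.273
grasp_force: 40.0
```

Call:
{"fn": "carry_out", "kwargs": {
  "targets": [
    [0,0,0.2,0,-1],
    [0,0,0.2,0,-1],
    [0,0,0,0,-1]
  ]
}}

```text
t: 16.75
eef_pos: [0.6073, 0.3331, 0.1414]
tool_rot: [-0.0, 0.701, 0.713, 0.001]
contact_force: [-4.1, -0.8, 11.5]
gripper_width: 0.269
grasp_force: 41.0
```

Call:
{"fn": "carry_out", "kwargs": {
  "targets": [
    [0,0,-0.2,0,-1],
    [0,0,0,0,-0.1],
    [0,0,0,0,0],
    [0,0,0,0,0],
    [0,0,-2,0,0],
    [0,0,-3,0,0],
    [0,0,-3,0,0],
    [0,0,-3,0,0],
    [0,0,0,0,0]
  ]
}}

```text
t: 17.65
eef_pos: [0.6091, 0.3331, 0.2556]
tool_rot: [0.001, 0.701, 0.713, 0.004]
contact_force: [-0.3, 0.5, 0.1]
gripper_width: 0.493
grasp_force: 0.0
```

```bash
python3 - <<'E'
from h import *
to(.4314,-.3226,.16,91)
b=imaging.read_camera('side')
cv2.imwrite('pics/s4.png',b[60:300,150:450,::-1])
E
```

```text
t 17.6 turn -0.0 shift cm [-65.25 -18.91   9.56]
```

View pics/s4.png

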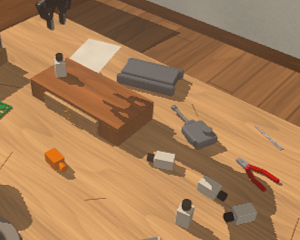

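Bottle D stands upright on the unit at (60,65). Next is standing bottle E.

Call:
{"fn": "carry_out", "kwargs": {
  "targets": [
    [-4.6,-1.3,0,0,0.3],
    [-4.6,-1.3,0,0,0.3],
    [-4.6,-1.3,0,0,0.3],
    [-4.6,-1.3,0,0,0.3],
    [-4.6,-1.3,0,0,0.3],
    [-4.6,-1.3,0,0,0.3],
    [-4.6,-1.3,0,0,0.3],
    [-4.6,-1.3,0,0,0.3],
    [-4.6,-1.3,0,0,0.3],
    [-4.6,-1.3,0,0,0.3],
    [-4.6,-1.3,0,0,0.3],
    [-4.6,-1.3,0,0,0.3]
  ]
}}

```text
t: 18.9
eef_pos: [0.459, -0.2233, 0.2499]
tool_rot: [-0.001, 0.701, 0.714, -0.0]
contact_force: [1.6, -0.1, -0.4]
gripper_width: 0.653
grasp_force: 0.0
```

Call:
{"fn": "carry_out", "kwargs": {
  "targets": [
    [-4.6,-1.3,2,0,0.3],
    [-4.6,-1.6,4,0,0.3],
    [0,0,3,0,0.3],
    [0,0,0,0,0.3]
  ]
}}

```text
t: 19.3
eef_pos: [0.433, -0.3026, 0.1657]
tool_rot: [-0.004, 0.702, 0.712, -0.002]
contact_force: [-0.5, 1.0, -0.2]
gripper_width: 0.653
grasp_force: 0.0
```

```bash
python3 - <<'E'
from h import *
to(.4314,-.3226,.069,91)
E
```

```text
t 19.3 turn -0.2 shift cm [-2.   -0.19  9.67]
```

Call:
{"fn": "carry_out", "kwargs": {
  "targets": [
    [-1.5,-0.2,2,0,0.3],
    [0,0,3,0,0.3],
    [0,0,3,0,0.3],
    [0,0,1.5,0,0.3],
    [0,0,0,0,0],
    [0,0,0,0,-0.4],
    [0,0,0,0,-1],
    [0,0,0,0,-1],
    [0,0,0,0,-1],
    [0,0,0,0,-1]
  ]
}}

```text
t: 20.3
eef_pos: [0.4357, -0.319, 0.0762]
tool_rot: [0.001, 0.701, 0.713, 0.001]
contact_force: [-1.5, 1.3, 7.3]
gripper_width: 0.258
grasp_force: 39.8
```

Call:
{"fn": "carry_out", "kwargs": {
  "targets": [
    [0,0,-3,0,-1],
    [0,0,-4,0,-1],
    [0,0,-4,0,-1],
    [0,0,0,0,-1]
  ]
}}

```text
t: 20.7
eef_pos: [0.4373, -0.3208, 0.1898]
tool_rot: [0.004, 0.701, 0.713, 0.002]
contact_force: [1.0, -1.8, -1.2]
gripper_width: 0.258
grasp_force: 39.2
```

```bash
python3 - <<'E'
from h import *
to(.607,.258,.175,91)
E
```

```text
t 20.7 turn -0.0 shift cm [57.57 17.98  1.48]
```

Call:
{"fn": "carry_out", "kwargs": {
  "targets": [
    [4.6,1.45,0,0,-1],
    [4.6,1.45,0,0,-1],
    [4.6,1.45,0,0,-1],
    [4.6,1.45,0,0,-1],
    [4.6,1.45,0,0,-1],
    [4.6,1.45,0,0,-1],
    [4.6,1.45,0,0,-1],
    [4.6,1.45,0,0,-1],
    [4.6,1.45,0,0,-1],
    [4.6,1.45,0,0,-1],
    [4.6,1.45,0,0,-1],
    [4.6,1.45,0,0,-1]
  ]
}}

```text
t: 21.9
eef_pos: [0.5989, 0.2387, 0.1843]
tool_rot: [-0.0, 0.701, 0.713, -0.0]
contact_force: [1.2, -0.8, -0.1]
gripper_width: 0.254
grasp_force: 39.2
```

Call:
{"fn": "carry_out", "kwargs": {
  "targets": [
    [1.7,0.5,0,0,-1],
    [0,0,1,0,-1],
    [0,0,1,0,-1],
    [0,0,0.8,0,-1],
    [0,0,0,0,-1]
  ]
}}

```text
t: 22.4
eef_pos: [0.6027, 0.2514, 0.1552]
tool_rot: [-0.0, 0.702, 0.712, -0.002]
contact_force: [-0.0, 0.0, -0.4]
gripper_width: 0.258
grasp_force: 39.3
```

Call:
{"fn": "carry_out", "kwargs": {
  "targets": [
    [0,0,0.3,0,-1],
    [0,0,0.2,0,-1],
    [0,0,0,0,-1]
  ]
}}

```text
t: 22.7
eef_pos: [0.6038, 0.2534, 0.1518]
tool_rot: [-0.0, 0.701, 0.713, 0.0]
contact_force: [-0.1, 0.6, -1.5]
gripper_width: 0.259
grasp_force: 39.3
```

Call:
{"fn": "carry_out", "kwargs": {
  "targets": [
    [0,0,0.3,0,-1],
    [0,0,0.1,0,-1],
    [0,0,0,0,-1]
  ]
}}

```text
t: 23.0
eef_pos: [0.6051, 0.2541, 0.1512]
tool_rot: [-0.0, 0.701, 0.713, 0.002]
contact_force: [-5.8, -0.2, 18.8]
gripper_width: 0.259
grasp_force: 41.6
```

Call:
{"fn": "carry_out", "kwargs": {
  "targets": [
    [0,0,-0.3,0,-1],
    [0,0,0,0,-0.1],
    [0,0,0,0,0],
    [0,0,0,0,0],
    [0,0,-2,0,0],
    [0,0,-3,0,0],
    [0,0,-3,-8.5,0.3],
    [0,0,0,-8.5,0.3],
    [0,0,0,-8.6,0.3],
    [0,0,0,0,0.3]
  ]
}}

```text
out of range; nothing moved
```

```bash
cat > f.py <<'E'
from h import *
np.set_printoptions(precision=4,suppress=True)
im=imaging.read_camera('top')
for nm,lo,hi,z in(('white',(0,0,125),(180,70,255),.036),('dark',(0,0,0),(180,255,40),.03)):
    for c in blobs(im,lo,hi,10,(120,115,420,290)):
        m=cv2.moments(c);u,v=m['m10']/m['m00'],m['m01']/m['m00']
        print(nm,np.round([u,v],1),cv2.contourArea(c),ray('top',u,v,z)[:2])
E
python3 f.py; python3 -c "
from h import *
to(.5428,-.1231,.1,116.6)"
```

```text
white [334.2 265.3] 186.5 [ 0.2598 -0.2476]
white [395.7 170. ] 55.0 [ 0.5622 -0.4388]
white [306.6 167.9] 172.5 [ 0.5629 -0.1575]
white [360.3 121.2] 20.5 [ 0.7163 -0.3263]
dark [140.8 239.6] 263.0 [0.3257 0.36  ]
dark [384.  186.1] 36.0 [ 0.5109 -0.4033]
dark [294.9 174.4] 27.0 [ 0.5421 -0.121 ]
dark [368.5 170.4] 25.5 [ 0.5597 -0.354 ]
dark [167.8 139.3] 251.5 [0.6463 0.2869]
t 23.1 turn -25.6 shift cm [-30.95 -22.47   5.12]
```

Call:
{"fn": "carry_out", "kwargs": {
  "targets": [
    [0,0,-0.3,0,-1],
    [0,0,0,0,-0.1],
    [0,0,0,0,0],
    [0,0,0,0,0],
    [0,0,-2,0,0],
    [0,0,-3,0,0],
    [0,0,-3,-8.5,0.3],
    [0,0,0,-8.5,0.3],
    [0,0,0,-8.5,0.3],
    [0,0,0,0,0.3]
  ]
}}

```text
t: 24.05
eef_pos: [0.6037, 0.2535, 0.2309]
tool_rot: [-0.0, 0.526, 0.851, 0.0]
contact_force: [0.8, 0.3, -0.8]
gripper_width: 0.649
grasp_force: 0.0
```

```bash
python3 -c "
from h import *
to(.5425,-.1225,.1,116.6)"
```

```text
t 24.1 turn -0.0 shift cm [-30.88 -22.31  13.09]
```

Call:
{"fn": "carry_out", "kwargs": {
  "targets": [
    [-3.9,-2.8,0,0,0.3],
    [-3.9,-2.8,0,0,0.3],
    [-3.9,-2.8,0,0,0.3],
    [-3.9,-2.8,0,0,0.3],
    [-3.9,-2.8,0,0,0.3],
    [-3.9,-2.8,0,0,0.3],
    [-3.9,-2.8,3,0,0.3],
    [-3.6,-2.7,3,0,0.3],
    [0,0,4,0,0.3],
    [0,0,3,0,0.3],
    [0,0,0,0,0.3]
  ]
}}

```text
t: 25.15
eef_pos: [0.5404, -0.1133, 0.1028]
tool_rot: [-0.003, 0.528, 0.849, -0.002]
contact_force: [-0.1, 0.3, 0.2]
gripper_width: 0.65
grasp_force: 0.0
```

```bash
python3 -c "
from h import *
to(.5425,-.1225,.005,116.6)
im=imaging.read_camera('wrist');cv2.imwrite('pics/w2.png',im[:,:,::-1])"
```

```text
t 25.1 turn -0.3 shift cm [-0.91 -0.23  9.78]
```

View pics/w2.png

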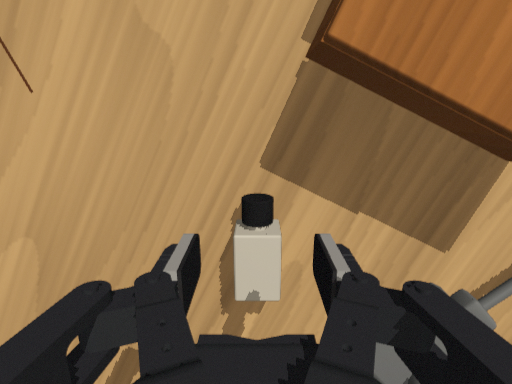

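The wrist view shows the lying bottle square between the fingers, with its cap at (257,210). I'm descending onto the cap.

Call:
{"fn": "carry_out", "kwargs": {
  "targets": [
    [-0.5,-0.2,3,0,0.3],
    [0,0,3,0,0.3],
    [0,0,2.5,0,0.3],
    [0,0,1,0,0.3],
    [0,0,0,0,0.2],
    [0,0,0,0,0.2]
  ],
  "force": 20
}}

```text
t: 25.8
eef_pos: [0.5454, -0.1191, 0.0131]
tool_rot: [0.001, 0.526, 0.85, 0.0]
contact_force: [0.5, 0.4, -0.6]
gripper_width: 0.599
grasp_force: 0.0
```

```bash
python3 -c "
from h import *
to(.5425,-.1225,.005,116.6)"
```

```text
t 25.8 turn -0.1 shift cm [-0.18 -0.41  0.81]
```

Call:
{"fn": "carry_out", "kwargs": {
  "targets": [
    [-0.1,-0.4,0.6,0,0.2],
    [0,0,0,0,0],
    [0,0,0,0,-0.4],
    [0,0,0,0,-1],
    [0,0,0,0,-1],
    [0,0,0,0,-1],
    [0,0,0,0,-1]
  ]
}}

```text
t: 26.5
eef_pos: [0.5411, -0.1215, 0.0058]
tool_rot: [0.0, 0.526, 0.85, 0.0]
contact_force: [-0.6, 0.3, 5.9]
gripper_width: 0.284
grasp_force: 19.9
```

```bash
python3 -c "
from h import *
to(.5425,-.1225,.005,116.6)"
```

```text
t 26.5 turn -0.1 shift cm [-0.15  0.08  0.08]
```

Call:
{"fn": "carry_out", "kwargs": {
  "targets": [
    [-0.42,0,-1.1,0,-1],
    [-0.6,0,-1.05,0,-1],
    [-0.8,0,-0.95,0,-1],
    [-0.95,0,-0.8,0,-1],
    [-1.05,0,-0.6,0,-1],
    [-1.15,0,-0.4,0,-1],
    [-1.2,0,-0.2,0,-1],
    [-1.2,0,0,0,-1],
    [-1.2,0,0.2,0,-1],
    [0,0,0,0,-1],
    [0,0,0,0,-1]
  ]
}}

```text
t: 27.6
eef_pos: [0.5788, -0.1984, 0.0539]
tool_rot: [-0.001, 0.526, 0.85, -0.0]
contact_force: [-0.5, -0.3, 0.3]
gripper_width: 0.284
grasp_force: 19.7
```

```bash
python3 -c "
from h import *
im=imaging.read_camera('side')
cv2.imwrite('pics/s5.png',cv2.resize(im[130:290,220:420],(600,480),interpolation=cv2.INTER_CUBIC)[:,:,::-1])"
```

```text
(no output)
```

View pics/s5.png

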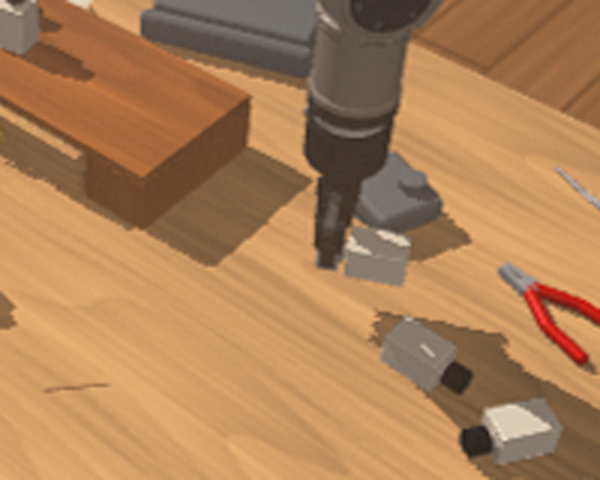

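The grip at the cap holds the bottle rigid: it is still horizontal at (375,255) in the picture. So I'll set it down, regrip at mid-body, and rotate it by pressing the cap on the unit's side edge until its side lies flush with the wall.

Call:
{"fn": "carry_out", "kwargs": {
  "targets": [
    [0,0,2,0,-1],
    [0,0,2,0,-1],
    [0,0,0.6,0,-1],
    [0,0,0,0,-1],
    [0,0,0,0,0.2],
    [0,0,0,0,0.2],
    [0,0,0,0,0.2],
    [-2,0,0,0,0.2],
    [-2,0,0,0,0.2],
    [0,0,0,0,0.2]
  ]
}}

```text
t: 28.65
eef_pos: [0.5981, -0.2374, 0.0097]
tool_rot: [0.002, 0.527, 0.85, -0.001]
contact_force: [-0.3, -0.0, -0.1]
gripper_width: 0.595
grasp_force: 0.0
```

Call:
{"fn": "carry_out", "kwargs": {
  "targets": [
    [0,0,0,0,0],
    [0,0,0,0,-0.4],
    [0,0,0,0,-1],
    [0,0,0,0,-1],
    [0,0,0,0,-1],
    [0,0,-1,0,-1],
    [0,0,0,0,-1]
  ]
}}

```text
t: 29.35
eef_pos: [0.5977, -0.2344, 0.0197]
tool_rot: [0.001, 0.526, 0.85, 0.0]
contact_force: [0.6, -1.0, -1.0]
gripper_width: 0.423
grasp_force: 19.9
```

Call:
{"fn": "carry_out", "kwargs": {
  "targets": [
    [0,0,-4,0,-1],
    [0,0,-4,8.5,-1],
    [0,0,-1,8.5,-1],
    [0,0,0,8.5,-1],
    [0,0,0,0,-1]
  ]
}}

```text
t: 29.85
eef_pos: [0.5974, -0.2338, 0.1089]
tool_rot: [0.0, 0.701, 0.713, 0.0]
contact_force: [-0.1, 0.8, -0.9]
gripper_width: 0.42
grasp_force: 20.3
```

```bash
python3 -c "
from h import *
to(.60,-.049,.095,91)"
```

```text
t 29.9 turn -0.0 shift cm [18.47  0.59  1.39]
```

Call:
{"fn": "carry_out", "kwargs": {
  "targets": [
    [4,0.1,0,0,-1],
    [4,0.1,0,0,-1],
    [4,0.1,0,0,-1],
    [4,0.1,0,0,-1],
    [2.2,0,0,0,-1],
    [0,0,0,0,-1],
    [0,0,0,0,-1]
  ]
}}

```text
t: 30.55
eef_pos: [0.5976, -0.052, 0.1082]
tool_rot: [-0.0, 0.699, 0.715, -0.0]
contact_force: [-0.0, -0.4, -1.7]
gripper_width: 0.42
grasp_force: 20.3
```

```bash
python3 -c "
from h import *
to(.60,-.047,.082,91)
im=imaging.read_camera('side')
cv2.imwrite('pics/s6.png',cv2.resize(im[100:240,180:380],(600,420),interpolation=cv2.INTER_CUBIC)[:,:,::-1])"
```

```text
t 30.6 turn 0.2 shift cm [0.49 0.25 2.62]
```

View pics/s6.png

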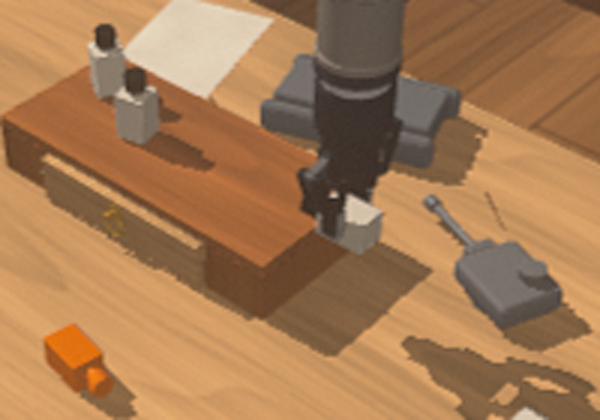

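Both placed bottles stand on the top, and the held bottle's cap reaches over the right edge of the unit. I'm rotating it over the edge.

Call:
{"fn": "carry_out", "kwargs": {
  "targets": [
    [0.3,0,1.4,0,-1],
    [0,0,1.3,0,-1],
    [0.1,0,0.6,0,-1],
    [0.1,0,0.6,0,-1],
    [0.1,0,0.6,0,-1],
    [0.1,0,0.7,0,-1],
    [0.2,0,0.7,0,-1],
    [0,0,0,0,-1]
  ]
}}

```text
t: 31.4
eef_pos: [0.5974, -0.0473, 0.0492]
tool_rot: [0.002, 0.702, 0.712, -0.001]
contact_force: [-0.5, -6.8, 3.7]
gripper_width: 0.421
grasp_force: 24.9
```

Call:
{"fn": "carry_out", "kwargs": {
  "targets": [
    [0.3,0,0.4,0,-1],
    [0.3,0,0.4,0,-1],
    [0.3,0,0.3,0,-1],
    [0.3,0,0.3,0,-1],
    [0.3,0,0.3,0,-1],
    [0.3,0,0.3,0,-1],
    [0.3,0,0,0,-1],
    [0,0,0,0,-1]
  ]
}}

```text
t: 32.2
eef_pos: [0.5968, -0.03, 0.0295]
tool_rot: [0.003, 0.703, 0.711, -0.003]
contact_force: [-1.5, -16.2, 1.8]
gripper_width: 0.419
grasp_force: 27.7
```

Call:
{"fn": "carry_out", "kwargs": {
  "targets": [
    [0.3,0,0,0,-1],
    [0.2,0,0,0,-1],
    [0,0,0,0,-1],
    [0,0,0,0,-1]
  ]
}}

```text
t: 32.6
eef_pos: [0.5967, -0.0268, 0.0296]
tool_rot: [0.004, 0.703, 0.711, -0.003]
contact_force: [-0.4, -18.8, -0.1]
gripper_width: 0.414
grasp_force: 27.2
```

```bash
python3 -c "
from h import *
im=imaging.read_camera('side')
a=cv2.resize(im[100:240,180:380],(600,420),interpolation=cv2.INTER_CUBIC)
cv2.imwrite('pics/s7.png',a[:,:,::-1])
h=cv2.cvtColor(im,cv2.COLOR_RGB2HSV)
for n in ((.597,-.025,.036),(.597,-.025,.066),(.597,-.025,.01)):print(proj('side',np.array(n)))"
```

```text
[286.56867661 189.79197413]
[286.98780851 182.51158176]
[286.21517462 195.93236373]
```

View pics/s7.png

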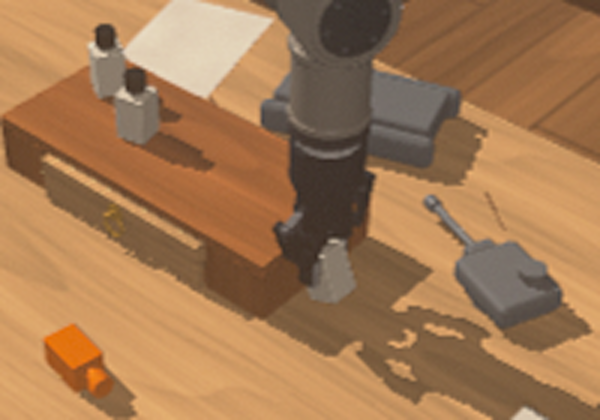

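The bottle at (330,270) is most of the way up, tilted about 20°. I'll push it a little more, then lift it onto the top.

Call:
{"fn": "carry_out", "kwargs": {
  "targets": [
    [0.3,0,0,0,-1],
    [0.3,0,0,0,-1],
    [0,0,0,0,-1],
    [0,0,0,0,-1]
  ]
}}

```text
t: 33.05
eef_pos: [0.5967, -0.026, 0.0296]
tool_rot: [0.007, 0.705, 0.709, -0.005]
contact_force: [2.0, -30.5, -6.6]
gripper_width: 0.419
grasp_force: 26.3
```

Call:
{"fn": "carry_out", "kwargs": {
  "targets": [
    [-0.9,0,0,0,-1],
    [-0.9,0,0,0,-1],
    [-0.5,0,-1,0,-1],
    [0,0,-4,0,-1],
    [0,0,-4,0,-1],
    [0,0,-1,0,-1],
    [0,0,0,0,-1]
  ],
  "force": 40
}}

```text
t: 33.75
eef_pos: [0.5989, -0.0332, 0.1315]
tool_rot: [0.001, 0.7, 0.714, 0.002]
contact_force: [0.1, -0.5, -0.6]
gripper_width: 0.416
grasp_force: 42.7
```

```bash
python3 -c "
from h import *
to(.607,.18,.125,91)"
```

```text
t 33.8 turn 0.1 shift cm [21.31  1.18  0.65]
```

Call:
{"fn": "carry_out", "kwargs": {
  "targets": [
    [3.5,0.2,0,0,-1],
    [3.5,0.2,0,0,-1],
    [3.5,0.2,0,0,-1],
    [3.5,0.2,0,0,-1],
    [3.5,0.2,0,0,-1],
    [3.5,0,0,0,-1],
    [0,0,1,0,-1],
    [0,0,1,0,-1],
    [0,0,0.7,0,-1],
    [0,0,0.3,0,-1],
    [0,0,0,0,-1]
  ]
}}

```text
t: 34.85
eef_pos: [0.6036, 0.1746, 0.0989]
tool_rot: [-0.0, 0.702, 0.713, -0.001]
contact_force: [0.0, -0.2, -1.6]
gripper_width: 0.417
grasp_force: 42.7
```

Call:
{"fn": "carry_out", "kwargs": {
  "targets": [
    [0,0,0.3,0,-1],
    [0,0,0.3,0,-1],
    [0,0,0,0,-1]
  ]
}}

```text
t: 35.15
eef_pos: [0.6045, 0.1751, 0.0975]
tool_rot: [-0.001, 0.701, 0.713, 0.001]
contact_force: [-11.6, -2.8, 29.7]
gripper_width: 0.417
grasp_force: 46.4
```

Call:
{"fn": "carry_out", "kwargs": {
  "targets": [
    [0,0,-0.4,0,-1],
    [0,0,0,0,-0.05],
    [0,0,0,0,0.1],
    [0,0,0,0,0.2],
    [0,0,0,0,0.3],
    [0,0,0,0,0.3],
    [0,0,-2,0,0.3],
    [0,0,-3,0,0.3],
    [0,0,-4,0,0.3],
    [0,0,-4,0,0.3],
    [0,0,0,0,0.3]
  ]
}}

```text
t: 36.25
eef_pos: [0.6071, 0.176, 0.2331]
tool_rot: [0.002, 0.701, 0.713, 0.004]
contact_force: [-0.3, -0.0, 0.3]
gripper_width: 0.649
grasp_force: 0.0
```

```bash
cat > g.py <<'E'
from h import *
np.set_printoptions(precision=4,suppress=True)
im=imaging.read_camera('side')
for c in blobs(im,(0,0,0),(180,255,45),8,(120,90,420,300)):
    x,y,w,h=cv2.boundingRect(c);m=cv2.moments(c);print('dark',x,y,w,h,np.round([m['m10']/m['m00'],m['m01']/m['m00']],1),cv2.contourArea(c))
for c in blobs(im,(0,0,115),(180,60,255),20,(120,90,340,220)):
    x,y,w,h=cv2.boundingRect(c);print('white',x,y,w,h,cv2.contourArea(c))
for p in ((.6065,.333),(.605,.254),(.6045,.175)):print('expected cap',proj('side',np.array([*p,.143])),'body',proj('side',np.array([*p,.103])))
E
python3 g.py; python3 -c "
from h import *
to(.4,.3,.3,91)"; python3 f.py
```

```text
dark 375 272 9 10 [380.2 278.1] 12.0
white 325 168 15 26 70.5
white 239 139 14 19 187.5
white 272 118 56 25 591.5
white 210 99 60 49 1070.0
expected cap [208.5236 117.1792] body [209.3969 127.1229]
expected cap [224.4503 126.1586] body [225.06   136.2163]
expected cap [241.5223 135.5287] body [241.832  145.6957]
t 36.3 turn 0.0 shift cm [ 12.74 -20.34  -6.98]
white [334.2 265.3] 185.5 [ 0.2596 -0.2474]
white [389.3 177.1] 117.0 [ 0.5392 -0.4185]
white [355. 169.] 180.0 [ 0.5626 -0.3103]
white [201.7 151.2] 18.0 [0.6094 0.1764]
white [139.8 138.5] 11.5 [0.6461 0.3749]
dark [157.4 257.3] 289.0 [0.2719 0.3056]
dark [384.1 186.2] 32.0 [ 0.5106 -0.4035]
dark [368.5 170.4] 25.5 [ 0.5597 -0.354 ]
dark [202.8 147.6] 37.0 [0.6218 0.1738]
dark [140. 134.] 10.0 [0.6614 0.3763]
dark [193.8 147.3] 109.0 [0.6223 0.2026]
dark [192.9 123.9] 60.5 [0.6978 0.2082]
```

```bash
python3 -c "
from h import *
im=imaging.read_camera('side').max(axis=2)
print(im[124:162,230:256]//10)" | tr -d '[]'
```

```text
17 20 22 22 22 22 22 22 22 22 22 22 22 22 22 22 22 22 22 22 22 22 22 22
  22 21
 16 16 18 21 22 22 22 22 22 22 22 22 22 22 22 22 22 22 22 22 22 22 22 22
  21 20
 15 15 15 16 18 21 22 22 22 22 22 22 22 22 22 22 22 22 22 22 22 22 22 21
  19 19
 15 15 15 15 15 16 18 21 22 22 22 22 22 22 22 22 22 22 22 22 22 22 21 20
  19 19
 17 16 15 15 15 15 15 16 18 21 22 22 22 22 22 22 22 22 22 22 22 21 19 18
  19 19
 21 19 15 15 15 14 15 15 15 15 18 21 22 22 22 22 22 22 22 22 22 21 19 20
  20 19
 16 17 13 15 15 15 14 14 15 15 15 15 18 21 22 22 22 22 22 22 21 21 20 20
  20 20
 12 11 13 15 15 15 15 15 15 15 15 15 15 16 18 21 22 22 22 21 20 21 21 21
  20 20
 12 11 11 12 15 16 15 15 15 15 15 15 15 14 13 11 12 17 21 19 17 21 21 21
  21 20
 12 12 10  9 13 16 16 15 15 15 15 15 13  8  6  6  6  6 11 15 15 17 21 21
  21 21
 12 12 11  9 13 16 16 16 15 15 15 14 10  6  6  6  7  6  6 12 15 16 19 21
  21 21
 12 12 11 10 12 15 15 16 15 16 16 13  7  6  7  7  7  6  6  9 14 15 16 19
  20 21
 11 12 11 10 10 10 12 14 15 15 16 14  9  6  7  7  7  7  6  9 14 15 15 16
  16 18
 12 12 11 10 10 10 10 10 12 14 15 14  9  6  7  6
[... 1276 characters left out ...]
12 12 12 12 13 13 13 12 12 12 12 12 12 12 12
  14 17
 17 17 17 17 17 17 16 12 13 13 12 12 12 12 12 12 12 12 12 12 12 12 12 11
  12 15
 17 17 17 17 17 17 17 18 18 15 13 12 12 12 12 12 12 12 12 12 12 11 10 10
  10 10
 16 17 17 17 17 17 17 17 17 18 16 14 14 12 13 12 12 12 12 12 11 10 11 10
  10 10
 16 16 16 17 17 17 17 17 17 17 17 18 16 13 14 12 12 12 12 12 11 11 11 11
  10 10
 17 16 16 16 17 17 17 17 17 17 17 17 17 18 16 13 12 11 11 11 12 12 11 11
  11 10
 16 16 16 16 16 16 16 17 17 17 17 17 17 17 17 17 14 13 12 11 11 12 12 12
  11 11
 15 16 16 16 17 16 16 16 17 17 17 17 17 17 17 17 18 18 16 13 12 11 11 12
  12 11
 16 16 15 16 16 17 16 16 16 17 16 17 17 17 17 17 17 17 17 18 16 12 11 11
  11 11
```

```bash
python3 -c "
from h import *
print(ray('top',202.8,147.6,.15), ray('side',245.3,136.5,.143))
to(.5611,-.3148,.15,87.3)"
```

```text
[0.60332813 0.15867824 0.15      ] [0.60878518 0.16233914 0.143     ]
t 36.4 turn 3.7 shift cm [-49.26  -1.91   7.7 ]
```

Bottle A stands upright at about (0.606, 0.160) by the pixel values: its cap is directly above its body. Next is bottle B, gripped at mid-body.

Call:
{"fn": "carry_out", "kwargs": {
  "targets": [
    [0,0,0,3.7,0.3],
    [-4.5,-0.2,0,0,0.3],
    [-4.5,-0.2,0,0,0.3],
    [-4.5,-0.2,0,0,0.3],
    [-4.5,-0.2,0,0,0.3],
    [-4.5,-0.2,0,0,0.3],
    [-4.5,-0.2,0,0,0.3],
    [-4.5,-0.2,0,0,0.3],
    [-4.5,-0.2,0,0,0.3],
    [-4.5,-0.2,2,0,0.3],
    [-4.5,-0.1,3,0,0.3],
    [-4.2,0,3,0,0.3]
  ]
}}

```text
t: 37.6
eef_pos: [0.5611, -0.311, 0.1483]
tool_rot: [-0.001, 0.724, 0.69, -0.0]
contact_force: [1.1, 0.2, 0.1]
gripper_width: 0.65
grasp_force: 0.0
```

Call:
{"fn": "carry_out", "kwargs": {
  "targets": [
    [0,0,2,0,0.3],
    [0,0,0,0,0.3],
    [0,0,0,0,0.3]
  ]
}}

```text
t: 37.9
eef_pos: [0.5617, -0.3087, 0.1297]
tool_rot: [-0.001, 0.723, 0.691, -0.0]
contact_force: [-0.0, -0.7, 0.8]
gripper_width: 0.652
grasp_force: 0.0
```

```bash
python3 f.py|grep -v '0\.[67]'; python3 -c "
from h import *
print(pose()[0]['q'])
to(.5611,-.3148,.009,87.3)"
```

```text
white [334.2 265.3] 186.5 [ 0.2598 -0.2476]
white [207.6 243. ] 175.0 [0.3201 0.1489]
white [392.3 176.7] 92.0 [ 0.5408 -0.428 ]
dark [264.5 268.3] 580.5 [ 0.2453 -0.031 ]
dark [319.  221.1] 128.5 [ 0.396  -0.1991]
dark [384.2 186.2] 30.5 [ 0.5106 -0.4039]
[-0.13085589  0.65461593  0.78174429  1.7647996  -0.55301895  0.95653832
  0.83291978]
t 38.0 turn 0.1 shift cm [-0.62 -0.12 12.17]
```

Call:
{"fn": "carry_out", "kwargs": {
  "targets": [
    [-0.4,-0.1,3,0,0.3],
    [-0.2,0,4,0,0.3],
    [0,0,4,0,0.3],
    [0,0,1.1,0,0.3],
    [0,0,0,0,0.2],
    [0,0,0,0,-0.4],
    [0,0,0,0,-1],
    [0,0,0,0,-1],
    [0,0,0,0,-1],
    [0,0,0,0,-1]
  ],
  "force": 20
}}

```text
t: 38.95
eef_pos: [0.5623, -0.3164, 0.0121]
tool_rot: [0.002, 0.723, 0.69, 0.001]
contact_force: [0.2, 1.5, 8.2]
gripper_width: 0.414
grasp_force: 21.5
```

Call:
{"fn": "carry_out", "kwargs": {
  "targets": [
    [0,0,-3,0,-1],
    [0,0,-4,0,-1],
    [0,0,-4,-8.5,-1],
    [0,0,0,-8.5,-1],
    [0,0,0,-8.5,-1],
    [0,0,0,-8.5,-1],
    [0,0,0,-8.5,-1],
    [0,0,0,-8.5,-1],
    [0,0,0,-8.5,-1],
    [0,0,0,-8.5,-1],
    [0,0,0,-8.5,-1],
    [0,0,0,-8.5,-1]
  ]
}}

```text
t: 40.15
eef_pos: [0.5607, -0.316, 0.1206]
tool_rot: [0.0, 0.064, 0.998, -0.0]
contact_force: [-0.4, -0.2, -1.2]
gripper_width: 0.42
grasp_force: 20.5
```

Call:
{"fn": "carry_out", "kwargs": {
  "targets": [
    [0,0,0,-8.5,-1],
    [0,0,0,-8.5,-1],
    [0,0,0,-8.5,-1],
    [0,0,0,-8.5,-1],
    [0,0,0,-8.5,-1],
    [0,0,0,-8.5,-1],
    [0,0,0,-8.5,-1],
    [0,0,0,-8.5,-1],
    [0,0,0,-8.5,-1],
    [0,0,0,-8.5,-1],
    [0,0,0,0,-1]
  ]
}}

```text
t: 41.25
eef_pos: [0.5584, -0.3149, 0.1167]
tool_rot: [-0.001, -0.594, 0.805, 0.005]
contact_force: [0.4, -0.7, -1.4]
gripper_width: 0.419
grasp_force: 20.5
```

```bash
python3 -c "
from h import *
o,h=pose();print(o['q'],h)
to(.60,-.052,.11,-89)"
```

```text
[ 0.816372    0.61099695 -0.55916372  1.69962739  0.37731335  0.95061438
  2.95608461] -107.13073034841297
t 41.2 turn -18.1 shift cm [-26.21  -4.62   0.67]
```

```bash
python3 -c "
from h import *
to(.60,-.09,.125,pose()[1])"
```

```text
t 41.2 turn -0.0 shift cm [-22.72   2.65  -0.83]
```

Call:
{"fn": "carry_out", "kwargs": {
  "targets": [
    [-3.3,0.4,-0.2,0,-1],
    [-3.3,0.4,-0.2,0,-1],
    [-3.3,0.4,-0.2,0,-1],
    [-3.3,0.4,-0.2,0,-1],
    [-3.3,0.4,0,0,-1],
    [-3.3,0.4,0,0,-1],
    [-2.9,0.3,0,0,-1],
    [0,0,0,-6,-1],
    [0,0,0,-6,-1],
    [0,0,0,-6,-1],
    [0,0,0,0,-1],
    [0,0,0,0,-1]
  ]
}}

```text
t: 42.45
eef_pos: [0.5993, -0.0896, 0.1239]
tool_rot: [0.003, 0.711, -0.703, -0.005]
contact_force: [0.2, -0.2, -1.7]
gripper_width: 0.418
grasp_force: 20.5
```

```bash
python3 -c "
from h import *
o,h=pose();print(o['q'],h)
to(.60,-.052,.11,-89)"
```

```text
[ 0.52980235  0.57521206 -0.6560534   1.7763843   0.41714882  0.94567049
  2.85139643] -89.3594684981297
t 42.5 turn -0.4 shift cm [-3.76 -0.14  1.39]
```

Call:
{"fn": "carry_out", "kwargs": {
  "targets": [
    [-2,0,0,0,-1],
    [-1.9,0,1.2,0,-1],
    [0,0,0,0,-1],
    [-0.2,0,1.4,0,-1],
    [0,0,1.3,0,-1],
    [-0.1,0,0.6,0,-1],
    [-0.1,0,0.6,0,-1],
    [-0.1,0,0.6,0,-1],
    [-0.1,0,0.7,0,-1],
    [-0.2,0,0.6,0,-1],
    [0,0,0,0,-1]
  ]
}}

```text
t: 43.55
eef_pos: [0.5983, -0.0467, 0.0538]
tool_rot: [0.004, 0.711, -0.703, -0.004]
contact_force: [-0.0, -7.8, 3.1]
gripper_width: 0.418
grasp_force: 24.9
```

Call:
{"fn": "carry_out", "kwargs": {
  "targets": [
    [-0.3,0,0.4,0,-1],
    [-0.3,0,0.4,0,-1],
    [-0.3,0,0.3,0,-1],
    [-0.3,0,0.3,0,-1],
    [-0.3,0,0.3,0,-1],
    [-0.3,0,0.3,0,-1],
    [-0.3,0,0,0,-1],
    [-0.3,0,0,0,-1],
    [-0.2,0,0,0,-1],
    [0,0,0,0,-1],
    [0,0,0,0,-1]
  ]
}}

```text
t: 44.65
eef_pos: [0.5976, -0.0305, 0.0332]
tool_rot: [0.008, 0.709, -0.706, -0.001]
contact_force: [2.3, -26.5, -0.9]
gripper_width: 0.42
grasp_force: 31.1
```

Call:
{"fn": "carry_out", "kwargs": {
  "targets": [
    [-0.2,0,0.3,0,-1],
    [0,0,-0.4,0,-1],
    [0,0,0,0,-1]
  ]
}}

```text
t: 44.95
eef_pos: [0.5969, -0.0269, 0.0345]
tool_rot: [0.008, 0.709, -0.705, -0.002]
contact_force: [-1.9, -25.5, 9.2]
gripper_width: 0.416
grasp_force: 32.0
```

```bash
python3 -c "
from h import *
im=imaging.read_camera('side')
cv2.imwrite('pics/s8.png',cv2.resize(im[130:230,230:330],(500,500),interpolation=cv2.INTER_CUBIC)[:,:,::-1])
np.set_printoptions(linewidth=250)
h=cv2.cvtColor(im,cv2.COLOR_RGB2HSV);m=(h[...,1]<60)&(h[...,2]>90)
for r in m[165:205:1,265:315]:print(''.join('#' if x else '.' for x in r))"
```

```text
..................................................
..................................................
..................................................
...............#..................................
..............###.................................
.............###..................................
............###...................................
...........###....................................
.........#####....................................
.........###......................................
.........###......................................
..................................................
..................................................
.........................#####....................
........................#######...................
........................######....................
.......................#######....................
......................########....................
......................########....................
.......................#######....................
......................########....................
.....................########
[... 239 characters left out ...]
......#############..................
...................#############..................
...................###.##########.................
..................###############.................
..................##############..................
...................############...................
...................##.#######.....................
........................####......................
..................................................
..................................................
..................................................
..................................................
..................................................
..................................................
```

Call:
{"fn": "carry_out", "kwargs": {
  "targets": [
    [0.9,0,0,0,-1],
    [0.9,0,0,0,-1],
    [0.5,0,-1,0,-1],
    [0,0,-4,0,-1],
    [0,0,-4,0,-1],
    [0,0,-1,0,-1],
    [0,0,0,0,-1]
  ],
  "force": 40
}}

```text
t: 45.7
eef_pos: [0.6002, -0.0364, 0.1378]
tool_rot: [0.0, 0.713, -0.701, -0.004]
contact_force: [-1.1, -0.3, -1.4]
gripper_width: 0.411
grasp_force: 40.3
```

```bash
python3 -c "
from h import *
to(.61,.103,.12,pose()[1])"
```

```text
t 45.7 turn -0.0 shift cm [-13.92  -1.22   1.78]
```

Call:
{"fn": "carry_out", "kwargs": {
  "targets": [
    [-3.5,-0.3,0,0,-1],
    [-3.5,-0.3,0,0,-1],
    [-3.5,-0.3,0,0,-1],
    [-3.4,-0.1,0,0,-1],
    [0,0,1,0,-1],
    [0,0,1,0,-1],
    [0,0,0.8,0,-1],
    [0,0,0.4,0,-1],
    [0,0,0.2,0,-1],
    [0,0,0,0,-1]
  ]
}}

```text
t: 46.7
eef_pos: [0.6061, 0.1014, 0.1016]
tool_rot: [0.002, 0.712, -0.702, -0.005]
contact_force: [0.1, 0.1, -0.4]
gripper_width: 0.418
grasp_force: 40.3
```

Call:
{"fn": "carry_out", "kwargs": {
  "targets": [
    [0,0,0.2,0,-1],
    [0,0,0.2,0,-1],
    [0,0,0,0,-1]
  ]
}}

```text
t: 47.0
eef_pos: [0.6065, 0.1021, 0.0984]
tool_rot: [0.002, 0.713, -0.701, -0.005]
contact_force: [0.7, -0.2, 0.8]
gripper_width: 0.418
grasp_force: 40.7
```

Call:
{"fn": "carry_out", "kwargs": {
  "targets": [
    [0,0,0.2,0,-1],
    [0,0,0.1,0,-1],
    [0,0,0,0,-1]
  ]
}}

```text
t: 47.3
eef_pos: [0.6066, 0.1022, 0.0979]
tool_rot: [0.002, 0.713, -0.701, -0.004]
contact_force: [-8.0, -3.0, 21.6]
gripper_width: 0.419
grasp_force: 43.2
```

Call:
{"fn": "carry_out", "kwargs": {
  "targets": [
    [0,0,-0.3,0,-1],
    [0,0,0,0,-0.05],
    [0,0,0,0,0.1],
    [0,0,0,0,0.2],
    [0,0,0,0,0.3],
    [0,0,0,0,0.3],
    [0,0,-2,0,0.3],
    [0,0,-3,0,0.3],
    [0,0,-4,0,0.3],
    [0,0,-4,0,0.3],
    [0,0,0,0,0.3]
  ]
}}

```text
t: 48.4
eef_pos: [0.6105, 0.1032, 0.234]
tool_rot: [-0.002, 0.713, -0.701, -0.003]
contact_force: [0.9, 0.6, 0.4]
gripper_width: 0.647
grasp_force: 0.0
```

Call:
{"fn": "carry_out", "kwargs": {
  "targets": [
    [0,0,0,8.5,0.3],
    [0,0,0,8.5,0.3],
    [0,0,0,8.5,0.3],
    [0,0,0,8.5,0.3],
    [0,0,0,8.5,0.3],
    [0,0,0,8.5,0.3],
    [0,0,0,8.5,0.3],
    [0,0,0,8.5,0.3],
    [0,0,0,8.5,0.3],
    [0,0,0,8.5,0.3],
    [0,0,0,8.5,0.3],
    [0,0,0,8.5,0.3]
  ]
}}

```text
t: 49.6
eef_pos: [0.6071, 0.1015, 0.2271]
tool_rot: [-0.006, 0.099, 0.995, 0.001]
contact_force: [-0.4, -0.6, -1.1]
gripper_width: 0.649
grasp_force: 0.0
```

Call:
{"fn": "carry_out", "kwargs": {
  "targets": [
    [0,0,0,8.5,0.3],
    [0,0,0,8.5,0.3],
    [0,0,0,2.5,0.3],
    [0,0,0,0,0.3],
    [0,0,0,0,0.3]
  ]
}}

```text
t: 50.1
eef_pos: [0.6072, 0.1016, 0.2274]
tool_rot: [-0.006, 0.263, 0.965, 0.001]
contact_force: [-0.3, 0.3, -0.1]
gripper_width: 0.652
grasp_force: 0.0
```

```bash
python3 g.py; python3 f.py; python3 -c "
from h import *
to(.5446,-.4282,.13,147.7);print(pose()[1])
im=imaging.read_camera('side').max(axis=2)
for r in im[136:176,244:276]:print(''.join('#' if x<90 else 'o' if x<140 else '.' for x in r))"
```

```text
dark 120 122 22 8 [127. 125.] 48.5
white 325 168 15 28 72.5
white 256 148 14 19 190.0
white 239 139 14 19 187.5
white 272 118 56 25 590.5
white 210 99 50 49 983.0
expected cap [208.5236 117.1792] body [209.3969 127.1229]
expected cap [224.4503 126.1586] body [225.06   136.2163]
expected cap [241.5223 135.5287] body [241.832  145.6957]
white [334.  265.5] 182.5 [ 0.2592 -0.2471]
white [232.5 235.9] 11.0 [0.344  0.0715]
white [225.9 214.4] 82.0 [0.4105 0.094 ]
white [391.7 174.5] 200.5 [ 0.5477 -0.4259]
white [214.5 179.9] 55.5 [0.5187 0.1329]
white [171.  153.3] 12.5 [0.6006 0.2737]
white [142.1 139.3] 21.0 [0.6436 0.3676]
white [198.  126.2] 11.5 [0.6893 0.1905]
dark [255.6 237.7] 302.0 [ 0.3398 -0.001 ]
dark [384.  186.2] 33.0 [ 0.5106 -0.4032]
dark [172.2 148.2] 39.0 [0.6177 0.2716]
dark [142.5 134.4] 39.0 [0.6605 0.3685]
t 50.2 turn 1.8 shift cm [-23.   -48.13   9.77]
149.48875023812525
#####o.................#oooooooo
#####o.................###oo##oo
#####o.................#########
#####o.................#########
#####o.................#########
###ooooooo.......ooo...o########
[... 422 characters left out ...]
oo.....
ooooooooooooooooooooooooooo.....
oooooooooooooooooooooooooo......
.oooooooooooooooooooooooooo.....
.oooooooooooooooooooooooooo.....
...oooooooooooooooooooooooo.....
.....oooooooooooooooooooooo.....
.......oooooooooooooooooooo.....
........ooooooooooooooooooo.....
..........ooooooooooooooooo.....
............ooooooooooooooooo...
.............oooooooooooooooooo.
...............ooooooooooooooooo
...................ooooooooooooo
....................oooooooooooo
.....................ooooooooooo
.......................ooooooooo
........................oooooooo
..........................oooooo
............................oooo
...............................o
................................
```

B stands upright, with its cap above its body at side pixel (263,146) and the same 14x19 blob as A. Now bottle C.

Call:
{"fn": "carry_out", "kwargs": {
  "targets": [
    [0,0,0,1.8,0.3],
    [-2.1,-4.4,0,0,0.3],
    [-2.1,-4.4,0,0,0.3],
    [-2.1,-4.4,0,0,0.3],
    [-2.1,-4.4,0,0,0.3],
    [-2.1,-4.4,0,0,0.3],
    [-2.1,-4.4,0,0,0.3],
    [-2.1,-4.4,0,0,0.3],
    [-2.1,-4.4,0,0,0.3],
    [-2.1,-4.4,3,0,0.3],
    [-2,-4.3,3,0,0.3],
    [-2.1,-4.2,3,0,0.3]
  ]
}}

```text
t: 51.45
eef_pos: [0.5449, -0.4134, 0.1459]
tool_rot: [-0.005, 0.279, 0.96, 0.001]
contact_force: [0.9, -0.8, 0.4]
gripper_width: 0.652
grasp_force: 0.0
```

Call:
{"fn": "carry_out", "kwargs": {
  "targets": [
    [0,0,0,0,0.3],
    [0,0,0,0,0.3],
    [0,0,0,0,0.3]
  ]
}}

```text
t: 51.75
eef_pos: [0.5464, -0.41, 0.1471]
tool_rot: [-0.005, 0.278, 0.961, 0.001]
contact_force: [-0.2, 0.4, -0.6]
gripper_width: 0.653
grasp_force: 0.0
```

```bash
python3 -c "
from h import *
print(pose()[0]['q'],pose()[1])
to(.5446,-.4282,.011,147.7)"
```

```text
[ 0.63154314  0.57782406 -0.11482896  1.59240914  0.07554881  0.98623267
  1.4998394 ] 147.6975888593997
t 51.8 turn -0.0 shift cm [-0.82 -1.63 13.61]
```

Call:
{"fn": "carry_out", "kwargs": {
  "targets": [
    [-0.8,-1.6,2,0,0.3],
    [0,0,3.5,0,0.3],
    [0,0,3.5,0,0.3],
    [0,0,3.5,0,0.3],
    [0,0,1,0,0.3],
    [0,0,0,0,0.2],
    [0,0,0,0,-0.4],
    [0,0,0,0,-1],
    [0,0,0,0,-1],
    [0,0,0,0,-1],
    [0,0,0,0,-1]
  ],
  "force": 20
}}

```text
t: 52.85
eef_pos: [0.5436, -0.4293, 0.0138]
tool_rot: [-0.004, 0.279, 0.96, 0.0]
contact_force: [0.2, 1.5, 6.9]
gripper_width: 0.419
grasp_force: 21.6
```

Call:
{"fn": "carry_out", "kwargs": {
  "targets": [
    [0,0,-3,0,-1],
    [0,0,-4,0,-1],
    [0,0,-4,8.1,-1],
    [0,0,0,8.1,-1],
    [0,0,0,8.1,-1],
    [0,0,0,8.1,-1],
    [0,0,0,8.1,-1],
    [0,0,0,8.1,-1],
    [0,0,0,8.1,-1],
    [0,0,0,0,-1]
  ]
}}

```text
t: 53.85
eef_pos: [0.5434, -0.429, 0.122]
tool_rot: [-0.005, 0.702, 0.712, -0.002]
contact_force: [-0.1, -0.7, -0.4]
gripper_width: 0.418
grasp_force: 20.6
```

```bash
python3 -c "
from h import *
print(pose()[1])
to(.60,-.052,.113,91)"
```

```text
90.8757269412569
t 53.9 turn -0.1 shift cm [37.59  6.32  0.9 ]
```

Call:
{"fn": "carry_out", "kwargs": {
  "targets": [
    [3.8,0.6,0,0,-1],
    [3.8,0.6,0,0,-1],
    [3.8,0.6,0,0,-1],
    [3.8,0.6,0,0,-1],
    [3.8,0.6,0,0,-1],
    [3.8,0.6,0,0,-1],
    [3.8,0.6,0,0,-1],
    [3.8,0.6,0,0,-1],
    [3.8,0.6,0,0,-1],
    [3.2,0.6,0.6,0,-1],
    [0,0,0,0,-1],
    [0,0,0,0,-1]
  ]
}}

```text
t: 55.05
eef_pos: [0.5971, -0.0533, 0.1167]
tool_rot: [-0.005, 0.699, 0.715, -0.002]
contact_force: [-0.2, -0.0, -0.5]
gripper_width: 0.419
grasp_force: 20.6
```

```bash
python3 -c "
from h import *
to(.60,-.050,.113,91)"
```

```text
t 55.0 turn 0.2 shift cm [0.32 0.29 0.37]
```

Call:
{"fn": "carry_out", "kwargs": {
  "targets": [
    [0.2,0,1.6,0,-1],
    [0,0,1.5,0,-1],
    [0.1,0,0.6,0,-1],
    [0.1,0,0.6,0,-1],
    [0.1,0,0.6,0,-1],
    [0.1,0,0.7,0,-1],
    [0.2,0,0.6,0,-1],
    [0,0,0,0,-1]
  ]
}}

```text
t: 55.85
eef_pos: [0.5972, -0.053, 0.0549]
tool_rot: [-0.002, 0.703, 0.711, -0.004]
contact_force: [1.9, -12.3, -2.3]
gripper_width: 0.421
grasp_force: 20.6
```

Call:
{"fn": "carry_out", "kwargs": {
  "targets": [
    [0.3,0,0.4,0,-1],
    [0.3,0,0.4,0,-1],
    [0.3,0,0.3,0,-1],
    [0.3,0,0.3,0,-1],
    [0.3,0,0.3,0,-1],
    [0.3,0,0.3,0,-1],
    [0.3,0,0,0,-1],
    [0.2,0,0,0,-1],
    [0,0,0,0,-1]
  ]
}}

```text
t: 56.75
eef_pos: [0.5969, -0.0411, 0.0365]
tool_rot: [0.002, 0.706, 0.708, -0.007]
contact_force: [0.7, -35.8, 8.5]
gripper_width: 0.419
grasp_force: 26.6
```

Call:
{"fn": "carry_out", "kwargs": {
  "targets": [
    [-0.8,0,0,0,-1],
    [-0.8,0,0,0,-1],
    [0,0,0,0,-1]
  ]
}}

```text
t: 57.05
eef_pos: [0.5961, -0.0416, 0.0347]
tool_rot: [-0.005, 0.702, 0.712, -0.003]
contact_force: [0.4, -9.6, 1.5]
gripper_width: 0.419
grasp_force: 25.9
```

```bash
python3 -c "
from h import *
im=imaging.read_camera('side')
cv2.imwrite('pics/s9.png',cv2.resize(im[140:220,230:350],(720,480),interpolation=cv2.INTER_CUBIC)[:,:,::-1])"
```

```text
(no output)
```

View pics/s9.png

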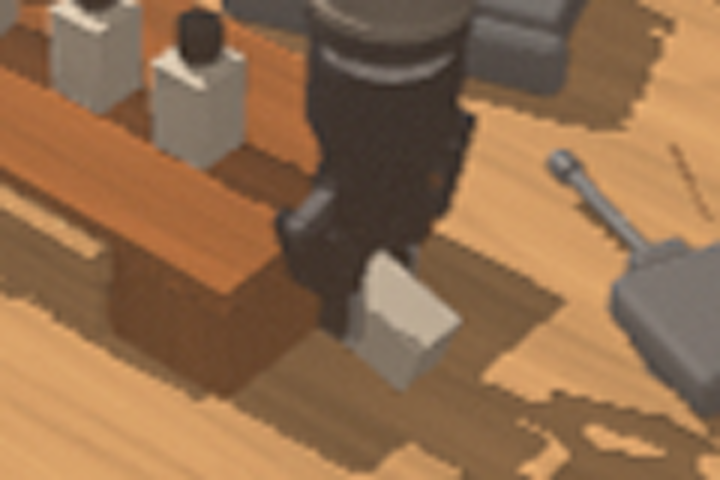

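The last picture shows C tilted about 45° with its cap end against the wall below the edge. I'll back off, raise it above the edge and continue.

Call:
{"fn": "carry_out", "kwargs": {
  "targets": [
    [-0.8,0,0,0,-1],
    [-0.8,0,-2,0,-1],
    [0,0,-2.3,0,-1],
    [0,0,-1,0,-1],
    [0,0,0,0,-1]
  ]
}}

```text
t: 57.6
eef_pos: [0.5978, -0.054, 0.0887]
tool_rot: [-0.005, 0.701, 0.713, -0.001]
contact_force: [0.2, 0.2, -0.7]
gripper_width: 0.417
grasp_force: 25.6
```

```bash
python3 -c "
from h import *
to(.60,-.040,.075,91)"
```

```text
t 57.6 turn 0.0 shift cm [1.39 0.24 1.37]
```

Call:
{"fn": "carry_out", "kwargs": {
  "targets": [
    [0.7,0,0,0,-1],
    [0.7,0,0.6,0,-1],
    [0,0,0.7,0,-1],
    [0,0,0.7,0,-1],
    [0,0,0.7,0,-1],
    [0.1,0,0.7,0,-1],
    [0.1,0,0.6,0,-1],
    [0,0,0,0,-1]
  ]
}}

```text
t: 58.4
eef_pos: [0.5958, -0.0402, 0.0467]
tool_rot: [-0.005, 0.702, 0.712, -0.003]
contact_force: [-0.3, -2.6, 0.1]
gripper_width: 0.422
grasp_force: 27.7
```

Call:
{"fn": "carry_out", "kwargs": {
  "targets": [
    [0.3,0,0.2,0,-1],
    [0.3,0,0.2,0,-1],
    [0.3,0,0.2,0,-1],
    [0.3,0,0.2,0,-1],
    [0.2,0,0.2,0,-1],
    [0,0,0,0,-1]
  ]
}}

```text
t: 59.0
eef_pos: [0.5957, -0.0313, 0.0373]
tool_rot: [-0.003, 0.703, 0.711, -0.004]
contact_force: [0.7, -13.7, 0.6]
gripper_width: 0.417
grasp_force: 26.6
```

Rotating as with A and B; pushing on to the flush position.

Call:
{"fn": "carry_out", "kwargs": {
  "targets": [
    [0.3,0,0,0,-1],
    [0.3,0,0,0,-1],
    [0.2,0,0,0,-1],
    [0,0,0,0,-1],
    [0,0,0,0,-1]
  ]
}}

```text
t: 59.5
eef_pos: [0.5951, -0.0237, 0.0371]
tool_rot: [-0.003, 0.703, 0.711, -0.005]
contact_force: [0.1, -15.4, 0.1]
gripper_width: 0.422
grasp_force: 24.2
```

```bash
python3 -c "
from h import *
im=imaging.read_camera('side')
h=cv2.cvtColor(im,cv2.COLOR_RGB2HSV);m=(h[...,1]<60)&(h[...,2]>90)
for r in m[175:205,270:310]:print(''.join('#' if x else '.' for x in r))"
```

```text
........................................
........................................
........................................
........................#...............
........................................
......................##................
....................#####...............
.....................###................
.................#######................
................#########...............
...............##########...............
..............###########...............
..............###########...............
..............############..............
..............############..............
.............###.#########..............
..............#############.............
..............#############.............
.............##############.............
.............###############............
.............###############............
.............##########.####............
..............#############.............
..............#.###.######..............
..............########.##...............
..................#####.................
........................................
........................................
........................................
........................................
```

Call:
{"fn": "carry_out", "kwargs": {
  "targets": [
    [-0.9,0,0,0,-1],
    [-0.9,0,0,0,-1],
    [-0.5,0,-1,0,-1],
    [0,0,-4,0,-1],
    [0,0,-4,0,-1],
    [0,0,-1,0,-1],
    [0,0,0,0,-1]
  ],
  "force": 40
}}

```text
t: 60.25
eef_pos: [0.5986, -0.0399, 0.1401]
tool_rot: [-0.004, 0.701, 0.713, -0.0]
contact_force: [0.0, -0.4, -1.6]
gripper_width: 0.416
grasp_force: 43.4
```

```bash
python3 -c "
from h import *
print(ray('side',262.8,145.5,.143))
to(.61,.04,.12,pose()[1])"
```

```text
[0.61053807 0.08851487 0.143     ]
t 60.2 turn -0.0 shift cm [7.97 1.27 2.01]
```

Call:
{"fn": "carry_out", "kwargs": {
  "targets": [
    [2.7,0.4,0,0,-1],
    [2.7,0.4,0,0,-1],
    [2.6,0.3,0,0,-1],
    [0,0,0,0,-1],
    [0,0,1,0,-1],
    [0,0,1,0,-1],
    [0,0,0.8,0,-1],
    [0,0,0.5,0,-1],
    [0,0,0.2,0,-1],
    [0,0,0,0,-1]
  ]
}}

```text
t: 61.25
eef_pos: [0.6056, 0.0387, 0.1067]
tool_rot: [-0.006, 0.702, 0.712, -0.003]
contact_force: [-14.7, -1.5, 39.2]
gripper_width: 0.413
grasp_force: 48.6
```

Call:
{"fn": "carry_out", "kwargs": {
  "targets": [
    [0,0,-0.5,0,-1],
    [0,0,0,0,-0.05],
    [0,0,0,0,0.1],
    [0,0,0,0,0.2],
    [0,0,0,0,0.3],
    [0,0,0,0,0.3],
    [0,0,-2,0,0.3],
    [0,0,-3,0,0.3],
    [0,0,-4,0,0.3],
    [0,0,-4,0,0.3],
    [0,0,0,0,0.3]
  ]
}}

```text
t: 62.35
eef_pos: [0.6113, 0.0397, 0.2439]
tool_rot: [-0.002, 0.701, 0.713, 0.002]
contact_force: [0.4, -1.1, 0.2]
gripper_width: 0.649
grasp_force: 0.0
```

Call:
{"fn": "carry_out", "kwargs": {
  "targets": [
    [-4,0,0,0,0.3],
    [-4,0,0,0,0.3],
    [-4,0,0,0,0.3],
    [-4,0,0,0,0.3],
    [-4,0,0,0,0.3],
    [-4,0,0,0,0.3],
    [-4,0,0,0,0.3],
    [-4,0,0,0,0.3],
    [0,0,0,0,0.3],
    [0,0,0,0,0.3]
  ]
}}

```text
t: 63.35
eef_pos: [0.6122, -0.2816, 0.2353]
tool_rot: [-0.006, 0.702, 0.712, -0.003]
contact_force: [0.4, -0.2, -0.4]
gripper_width: 0.65
grasp_force: 0.0
```

```bash
python3 g.py|grep white; python3 -c "
from h import *
im=imaging.read_camera('side').max(axis=2)
for r in im[105:176,200:300]:print(''.join('#' if x<90 else 'o' if x<140 else '.' for x in r))
im=imaging.read_camera('top');print()
for c in blobs(im,(0,0,0),(180,255,75),6,(125,115,262,185)):
    m=cv2.moments(c);u,v=m['m10']/m['m00'],m['m01']/m['m00'];print(np.round([u,v],1),cv2.contourArea(c),ray('top',u,v,.15))
for k in(.01,.05,.1): print(proj('top',np.array([.515-k,.187,.06])))
for y in (.12,.2,.26):
  col=[(round(x,3),*im[tuple(np.round(proj('top',np.array([x,y,.06]))[::-1]).astype(int))]) for x in np.arange(.47,.55,.004)];print(y,[(c[0],int(c[1])) for c in col])"
```

```text
white 325 168 15 28 76.0
white 273 157 15 20 197.0
white 256 148 14 19 192.0
white 239 139 14 19 187.0
white 272 118 59 25 625.5
white 210 99 60 49 1164.0
...........................................................................ooooooooooooooooooooooooo
.............................................................................ooooooooooooooooooooooo
...............................................................................oooooooooooooooooooo#
.............o##o................................................................oooooooooooooooo##o
............#####o.................................................................oooooooooooo#oooo
............######....................................................................oooooooo#oo..o
............######o.....................................................................oooo#ooo..oo
............######o.......................................................................oooo...ooo
............######o...........................................................................oooooo
............######o.................
[... 7789 characters left out ...]
, (np.float64(0.53), 137), (np.float64(0.534), 135), (np.float64(0.538), 131), (np.float64(0.542), 122), (np.float64(0.546), 126), (np.float64(0.55), 124)]
0.26 [(np.float64(0.47), 158), (np.float64(0.474), 156), (np.float64(0.478), 160), (np.float64(0.482), 158), (np.float64(0.486), 158), (np.float64(0.49), 163), (np.float64(0.494), 150), (np.float64(0.498), 157), (np.float64(0.502), 153), (np.float64(0.506), 87), (np.float64(0.51), 157), (np.float64(0.514), 175), (np.float64(0.518), 175), (np.float64(0.522), 89), (np.float64(0.526), 141), (np.float64(0.53), 133), (np.float64(0.534), 129), (np.float64(0.538), 127), (np.float64(0.542), 123), (np.float64(0.546), 121), (np.float64(0.55), 128)]
```

All five stand upright. D was knocked about 3 cm back but is still well on the top. C sits near the right edge at y≈0.015, so I'll shift it inward by its cap.

```bash
python3 -c "
from h import *
print(ray('side',279.7,156.5,.143))
to(.607,.016,.2,pose()[1])"
```

```text
[0.60341206 0.01329956 0.143     ]
t 63.5 turn -0.0 shift cm [29.45 -0.09  3.58]
```

Call:
{"fn": "carry_out", "kwargs": {
  "targets": [
    [4,0,0,0,0.1],
    [4,0,0,0,0.1],
    [4,0,0,0,0.1],
    [4,0,0,0,0.1],
    [4,0,0,0,0.1],
    [4,0,0,0,0.1],
    [4,0,0,0,0.1],
    [1.2,-0.1,0,0,0.1],
    [0,0,2,0,0.1],
    [0,0,0,0,0.1],
    [0,0,0,0,0.1]
  ]
}}

```text
t: 64.6
eef_pos: [0.6066, 0.0115, 0.2177]
tool_rot: [-0.006, 0.701, 0.713, -0.003]
contact_force: [0.2, -0.5, -0.0]
gripper_width: 0.548
grasp_force: 0.0
```

```bash
python3 -c "
from h import *
to(.605,.015,.149,pose()[1])"
```

```text
t 64.6 turn -0.0 shift cm [ 0.35 -0.15  6.87]
```

Call:
{"fn": "carry_out", "kwargs": {
  "targets": [
    [0.2,-0.1,2,0,0.1],
    [0,0,2.5,0,0.1],
    [0,0,2,0,0.1],
    [0,0,0,0,0.1],
    [0,0,0,0,-0.2],
    [0,0,0,0,-0.5],
    [0,0,0,0,-1],
    [0,0,0,0,-1],
    [0,0,0,0,-1],
    [0,0,0,0,-1]
  ]
}}

```text
t: 65.6
eef_pos: [0.609, 0.0138, 0.1566]
tool_rot: [-0.002, 0.701, 0.713, 0.001]
contact_force: [3.2, 0.5, 8.8]
gripper_width: -0.001
grasp_force: 3.8
```

Call:
{"fn": "carry_out", "kwargs": {
  "targets": [
    [0,0,-0.5,0,-1],
    [0,0,-0.5,0,-1],
    [0.9,0,0,0,-1],
    [0.7,0,0,0,-1],
    [0,0,0,0,-1],
    [0,0,0,0,-1]
  ]
}}

```text
t: 66.2
eef_pos: [0.6048, 0.0304, 0.1624]
tool_rot: [-0.006, 0.701, 0.713, -0.002]
contact_force: [0.2, -0.3, -0.2]
gripper_width: 0.004
grasp_force: 0.0
```

The fingers closed just above the cap. I'll check that C still stands and retry lower.

Call:
{"fn": "carry_out", "kwargs": {
  "targets": [
    [0,0,-4,0,0.1],
    [0,0,-4,0,0.1],
    [-4,0,0,0,0.1],
    [-4,0,0,0,0.1],
    [-4,0,0,0,0.1],
    [-4,0,0,0,0.1],
    [0,0,0,0,0.1],
    [0,0,0,0,0.1]
  ]
}}

```text
t: 67.0
eef_pos: [0.6081, -0.1321, 0.2417]
tool_rot: [-0.006, 0.702, 0.712, -0.002]
contact_force: [0.3, 0.4, -0.2]
gripper_width: 0.551
grasp_force: 0.0
```

```bash
cat > k.py <<'E'
from h import *
im=imaging.read_camera('side')
for c in blobs(im,(0,0,0),(180,255,88),15,(205,100,290,170)):
    m=cv2.moments(c);u,v=m['m10']/m['m00'],m['m01']/m['m00'];print('side',np.round([u,v],1),cv2.contourArea(c),np.round(ray('side',u,v,.143),3))
for c in blobs(im,(0,0,115),(180,60,255),100,(230,90,300,190)): print('white',cv2.boundingRect(c))
im=imaging.read_camera('top')
for c in blobs(im,(0,0,0),(180,255,75),25,(125,115,262,176)):
    m=cv2.moments(c);u,v=m['m10']/m['m00'],m['m01']/m['m00'];print('top',np.round([u,v],1),cv2.contourArea(c),np.round(ray('top',u,v,.15),3))
E
python3 k.py; python3 -c "
from h import *
to(.606,.015,.141,pose()[1])"
```

```text
side [280. 155.] 46.0 [0.61  0.017 0.143]
side [262.8 145.9] 44.0 [0.609 0.087 0.143]
side [278.3 141.5] 102.5 [0.659 0.067 0.143]
side [245.4 136.8] 38.5 [0.608 0.161 0.143]
side [224.5 126.5] 34.0 [0.604 0.252 0.143]
side [214.5 111.8] 31.0 [0.644 0.343 0.143]
white (273, 157, 15, 20)
white (256, 148, 14, 19)
white (239, 139, 14, 19)
white (272, 118, 28, 19)
white (230, 99, 40, 33)
top [251.6 148.1] 43.0 [0.605 0.015 0.15 ]
top [211.  150.7] 30.0 [0.595 0.134 0.15 ]
top [181.1 151.7] 48.5 [0.59  0.222 0.15 ]
top [227.9 147.4] 46.0 [0.606 0.085 0.15 ]
top [203.  147.3] 46.0 [0.604 0.158 0.15 ]
top [164.5 141.3] 269.5 [0.62  0.272 0.15 ]
top [142.5 134.3] 51.0 [0.639 0.338 0.15 ]
t 67.1 turn -0.0 shift cm [ 1.442e+01 -1.000e-02  1.007e+01]
```

Call:
{"fn": "carry_out", "kwargs": {
  "targets": [
    [4,0,0,0,0.1],
    [4,0,0,0,0.1],
    [4,0,0,0,0.1],
    [2.4,0,0,0,0.1],
    [0,0,2,0,0.1],
    [0,0,2,0,0.1],
    [0,0,2,0,0.1],
    [0,0,2,0,0.1],
    [0,0,0,0,0.1],
    [0,0,0,0,0.1]
  ]
}}

```text
t: 68.1
eef_pos: [0.6053, 0.0151, 0.1629]
tool_rot: [-0.006, 0.701, 0.713, -0.002]
contact_force: [0.5, 0.6, 0.0]
gripper_width: 0.552
grasp_force: 0.0
```

```bash
python3 -c "
from h import *
to(.606,.016,.142,pose()[1])"
```

```text
t 68.1 turn -0.0 shift cm [0.09 0.07 2.09]
```

Call:
{"fn": "carry_out", "kwargs": {
  "targets": [
    [0,0,1,0,0.1],
    [0,0,1,0,0.1],
    [0,0,0,0,0.1],
    [0,0,0,0,-0.1],
    [0,0,0,0,-0.3],
    [0,0,0,0,-0.5],
    [0,0,0,0,-1],
    [0,0,0,0,-1],
    [0,0,0,0,-1]
  ],
  "force": 25
}}

```text
t: 69.0
eef_pos: [0.6056, 0.0139, 0.1431]
tool_rot: [-0.005, 0.701, 0.713, -0.002]
contact_force: [0.2, -0.4, 3.8]
gripper_width: 0.281
grasp_force: 24.7
```

Call:
{"fn": "carry_out", "kwargs": {
  "targets": [
    [0,0,-0.6,0,-1],
    [0,0,0,0,-1],
    [0.6,0,0,0,-1],
    [0.6,0,0,0,-1],
    [0.5,0,0,0,-1],
    [0,0,0,0,-1],
    [0,0,0.3,0,-1],
    [0,0,0.3,0,-1],
    [0,0,0,0,-1]
  ]
}}

```text
t: 69.9
eef_pos: [0.6053, 0.0306, 0.1431]
tool_rot: [-0.005, 0.702, 0.713, -0.002]
contact_force: [-1.1, -0.0, 2.3]
gripper_width: 0.28
grasp_force: 24.8
```

Contact; release and withdraw.

Call:
{"fn": "carry_out", "kwargs": {
  "targets": [
    [0,0,0,0,-0.3],
    [0,0,0,0,-0.1],
    [0,0,0,0,0],
    [0,0,0,0,0],
    [0,0,-2,0,0],
    [0,0,-3,0,0],
    [0,0,-4,0,0],
    [-4,0,0,0,0],
    [-4,0,0,0,0],
    [-4,0,0,0,0],
    [-4,0,0,0,0],
    [0,0,0,0,0]
  ]
}}

```text
t: 71.1
eef_pos: [0.6073, -0.1377, 0.2322]
tool_rot: [-0.004, 0.705, 0.709, -0.004]
contact_force: [-0.3, -0.2, 0.4]
gripper_width: 0.497
grasp_force: 0.0
```

```bash
python3 k.py; python3 -c "
from h import *
im=imaging.read_camera('side').max(axis=2)
for r in im[148:182,262:295]:print(''.join('#' if x<90 else 'o' if x<140 else '.' for x in r))"
```

```text
side [275.6 152.9] 47.0 [0.609 0.034 0.143]
side [262.8 145.9] 44.0 [0.609 0.087 0.143]
side [278.3 141.6] 101.0 [0.659 0.067 0.143]
side [245.4 136.8] 38.5 [0.608 0.161 0.143]
side [224.5 126.5] 34.0 [0.604 0.252 0.143]
side [214.5 111.8] 31.0 [0.644 0.343 0.143]
white (256, 148, 27, 27)
white (239, 139, 14, 19)
white (272, 119, 28, 18)
white (230, 99, 40, 33)
top [245.9 148.1] 45.0 [0.604 0.032 0.15 ]
top [210.9 150.9] 28.5 [0.594 0.134 0.15 ]
top [181.  151.7] 50.0 [0.59  0.222 0.15 ]
top [227.9 147.4] 46.0 [0.606 0.085 0.15 ]
top [203.  147.3] 46.0 [0.604 0.158 0.15 ]
top [164.5 141.3] 272.5 [0.62  0.272 0.15 ]
top [142.5 134.3] 50.0 [0.639 0.338 0.15 ]
#####.......oooooooooooooooooo###
####oo....o######o.....oooooooooo
###oooooooo#######.......oooooooo
ooooooooooo#######o..........oooo
..ooooooooo#######o..............
..oooooooo########o..............
...ooooooo########o..............
oooooooo..#######o...............
oooooo....o#######...............
oooooo.....o####oooooo...........
ooooooo......ooooooooo...........
ooooooooo......ooooooo...........
ooooooooooo.....oooooo...........
oooooooooooo....oooooo...........
oooooooooooooooooooooo...........
ooooooooooooooooooooo............
ooooooooooooooooooooo............
ooooooooooooooooooooo............
ooooooooooooooooooooo............
.oooooooooooooooooooo............
..ooooooooooooooooooo............
...ooooooooooooooooooo.........oo
.....oooooooooooooooooo.......ooo
......ooooooooooooooooooo...ooooo
.......ooooooooooooooooooo.oooooo
.........oooooooooooooooooooooooo
...........oooooooooooooooooooooo
.............oooooooooooooooooooo
...............oooooooooooooooooo
.................oooooooooooooooo
...................oooooooooooooo
..................ooooooooooooooo
................ooooooooooooooooo
...............oooooooooooooooooo
```

```bash
python3 -c "
from station import bot
print(bot.hand_in())"
```

```text
the job is handed in; nothing more can be done
None
```

I handed the job in at about 71 s of the 210 s limit: the pin vise is in the drawer, the drawer is pushed to its stop, and by the final camera readings all five bottles stand upright on the unit's top. The hand-in returned no verdict, so I can't confirm it passed.

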